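# Rig the hanging check scale at the packing table

### The arm

A 7-joint arm with a two-finger parallel gripper is mounted at the origin on the work surface. World frame = base frame: x ahead of the robot, y to its left, z up, the work surface at z = 0. Lengths are in m, angles in rad, forces in N, time in s.
With the tool pointing down it reaches from about 0.35 to 0.9 m from the base axis. Payload 7.2 kg.
Tool frame: the origin (TCP) lies between the finger pads; the fingertips stand tip_reach ahead of it and the grasp point (between the pads) lies 8 mm behind it (tip_reach is the distance from the TCP to the fingertips, in m); z points along the fingers, y is the direction in which the jaws open and shut (so a half turn about z gives the same grasp; the last joint's range is limited). The gripper opens to 88 mm and grips with 3 to 60 N. Pads are 20 mm wide; open, the fingers measure 115 mm over their backs; the gripper's body (75 mm by 178 mm) begins 61 mm behind the grasp point.
Start: joints at [1.214, 0.411, -0.013, 1.596, 0.006, 1.134, -0.082], TCP at [0.178, -0.599, 0.234] pointing down, gripper open.
Joint ranges: [-2.95, 2.95], [-0.29, 1.99], [-1.47, 1.44], [0.14, 2.54], [-1.03, 4.17], [0.13, 1.85], [-2.86, 2.86]. Speed limits (rad/s): [2.39, 2.39, 3.01, 3.01, 3.14, 3.14, 3.14].

### API

Orientations are given as a unit quaternion [w, x, y, z].
In Python, from station import observe, capture, sign_off, spot_in, tip_reach gives the robot as it stands. The module is installed in compiled form; this text tells all that it offers.
- The arm moves only by the tool jog_arm, never from a script. Its arguments are lists of equal length, an entry for each row: "delta_rot": the turn, a rotation vector about the tool's x, y, z in rad, a list of three; "offset": the shift along the tool's x, y, z in mm, a list of three; "jaw": the opening in per cent of the stroke, from 0 (shut) to 100 (fully open). In form: {"delta_rot": [[wx, wy, wz], ...], "offset": [[x, y, z], ...], "jaw": [jaw, ...]}. A call has 1 to 5 rows; each row is the pose to reach, as a shift and turn from the pose measured when the call began, along the tool's axes at that moment; what a row does not reach only later rows make up. A row lasts 1/8 s, in which the tool goes at most 62.5 mm and 10.7 degrees, less where a joint would pass 70% of its speed; a pose out of reach is approached as far as the arm can. A call with a gripper value outside its range is refused whole. The fingers move at their own pace and stop on an object; "squeeze" is the grip in N (left out, the last holds). Time passes only in rows, so rows that repeat a pose let the fingers close. It gives the time, the measured TCP pose, the force and the opening at its end, in the units of the state.
- observe(): the state, without advancing time (a new reading comes with each control period).
- capture(name): name is "scene" or "top" or "wrist"; returns a dict with "pixels" (480x640x3 uint8, red, green, blue), "mtx" (3x3 intrinsics, pixels), "rvec" (rotation vector, rad) and "tvec" (3), from world to camera coordinates, as OpenCV has them. Camera axes: x right, y down, z forward; pixel columns grow to the right and rows downward; lengths in m; the calibration is good to about 2 mm. A picture is of the moment at which its call begins. There is no depth.
- sign_off(): hands the job in, once; it reports no verdict.
Trained networks look in a picture, given as the dict that the camera call returned (one of the last four; its "shot" number tells which), for a name from the list of things; names that differ only in an ending like _2 or _b are one class to them, and where a whole thing is asked for, a point or a joint stands for the part that bears it (a point fixed in the world has none). Each returns a list of dicts, best first, with "conf" (0 to 1); they miss things now and then, are a little off and sometimes report something else, mostly with a low value. They report only what shows in the picture. A call takes as long as a camera call.
- spot_in(picture, name): "position" ([x, y, z] in m, in world coordinates, good to about 4 mm: the middle of the surface that is visible of it).
The state is a dict: "time": time; "joints": joint angles; "qvel": joint speeds; "joint_torque": joint torques, N m; "ee_pos": TCP position; "tcp_rot": TCP orientation; "contact_force": force on the tool from outside, world axes, zero at the start; "moment": the same for the moment, N m; "finger_gap": finger opening in m.
Only numpy, scipy, OpenCV 4.12 (cv2) and the standard library are available. Lean on these libraries where they do the work, as an engineer would, in place of code of your own. Each camera call takes 0.05 s, during which the arm holds its last target.

### The job

Set up the hanging scale for check-weighing. Take the scale from its charging cradle and hang it by its top ring on the hook of the stand. Then lift the weighing pan out of the carton, stand it upright on the free table and let go of it, take it again by its blue front grip, and hang it by its hook in the scale's lower ring, so that scale and pan hang freely in a chain, at rest; leave the gift packs and the tape dispenser where they stand.

Things in the scene. Friction and masses are not known exactly. Their poses are not given: they have to be found in the camera images.
- stand: Fixed stand: dark base plate 200 x 140 x 8 mm (from x = -25 to +175), white 22 mm square post 312 mm tall centred at x = +105 mm, and near its top a flat steel hook 14 mm wide (y) that runs from the post to -x, towards the robot. Origin: on the table straight below the hook's seat; z up. Yaw within 0.25 rad.
- hook_seat (a point): Middle of the hook's seat (upper face), 300 mm above the table; axes as the stand's. The hook is a shallow valley of 5 mm flat bar: 12 mm level floor at the seat, a tip 17 mm in front (-x) that rises 9 mm above the seat, and behind it a strap that rises 6 mm by x = +20 and then runs level to the post.
- scale: Loose hanging scale, 0.32 kg +-20 %: dark housing 30 (x) x 58 (y) x 66 mm (z), display on its -x face, an open steel ring above and a longer one below (7 mm round bar, in the yz plane); z from -51.5 to +105. Origin: centre of the housing's underside. Starts upright in the cradle. Grip the housing across its 58 mm near its top, the ring between the fingers.
- scale_ring_top (a point): Underside of the top ring's bar at its highest point, in the middle, 98 mm above the scale's origin: it rests on the hook seat when hung. The opening is 32 mm high, from the housing's top up to here, and 37 mm wide, narrowing in its top 12 mm to 26 mm.
- scale_ring_low (a point): Upper side of the lower ring's bar at its lowest point, in the middle, 44.5 mm below the scale's origin: the pan's hook rests here (157.5 mm above the table once hung). The opening is 44.5 mm high, up to the housing, and 37 mm wide, narrowing in its lower 20 mm to a 16 mm bottom that centres the hook.
- pan: Loose steel pan, 0.26 kg +-20 %, 138 mm tall: tray 90 (x: -37.5 to +52.5) x 100 (y) x 18 mm, an arch of 6 mm bar from its y sides, joined 78 mm up, topped by a hook of 8 mm bar; blue grip on the -x side. Origin: level with the tray's underside, below the hook and the centre of mass. Starts upright in the carton, grip to the carton's -x, underside at 30 mm. Hung, it is at 27.5 mm.
- pan_hook (a point): Inner top of the hook, 130 mm above the pan's origin: rests on the ring. Hook in the xz plane: stem at x = -12 mm (leaning to x = 0 from 36 to 52 mm below), bar top 8 mm above, tip at x = +14 mm ending 14 mm below, throat 16 mm. It opens downward; the tip enters the ring moving to the pan's +x, then is let down. From above, grip its 8 mm (y) to lift the pan out.
- pan_grip (a point): Middle of the blue grip, 52.5 mm in front (-x) of the pan's origin, 70 mm above its underside. The grip is 10 mm thick (x), 30 mm wide (y, close on this), reaches from 40 to 92 mm above the underside and stands on a flat steel strap 22 mm wide. With the tool leaning back 15 to 45 degrees to the pan's -x (fingers pointing down and to +x) the gripper stays clear of the hanging scale.
- carton: Fixed open carton, inside 146 (x) x 124 (y), walls 4 mm, rim 130 mm up; the pan stands inside on a pad 30 mm up, its hook top at 168 mm. The flaps on the two x sides stand up to 196 mm, leaning out 7 degrees (150 mm apart at the rim, 166 at the top); those on the y sides hang down outside, to 82 mm from the middle. Origin: centre of its underside.
- cradle: Fixed grey charging cradle, block 56 (x) x 86 (y) x 78 mm high on a black foot 80 x 110 mm. Origin: centre of its underside, z up. The scale stands in its middle with the same axes, housing underside 58 mm above the table, lowest 20 mm of the housing in the recess (2 mm play).
- pack_a: Bystander: upright pink gift pack, 34 (x) x 150 (y) x 110 mm, origin at the centre of its underside.
- pack_b: Bystander: a second such gift pack, beside the first.
- tape: Bystander: black and orange tape dispenser with a roll, 150 (x) x 62 (y) x 102 mm, origin at the centre of its underside.

How it is judged:
On the way, in this order (a step that is already met when the one before it is completed fails the run):
1. the scale hangs by its top ring on the stand's hook, let go (distance between scale_ring_top and hook_seat below 0.014 m and angle between scale's own z axis and vertical below 0.2 rad and contact force between scale and stand above 1 N and contact force between the fingers and scale below 0.05 N), for 0.3 s.
2. the pan stands upright on the table outside the carton, let go (height (world z) of pan below 0.012 m and angle between pan's own z axis and vertical below 0.1 rad and horizontal distance between pan and carton above 0.1 m and contact force between the fingers and pan below 0.05 N), for 0.2 s.
At the end, for the whole second after the job is handed in: The scale's top ring lies on the stand's hook (ring and seat within 14 mm, weight on it), the pan's hook lies in the scale's lower ring (within 14 mm, weight on it), both within 0.2 rad of upright, the pan clear of the table and of the stand, both slower than 60 mm/s (distance between scale_ring_top and hook_seat below 0.014 m and contact force between scale and stand above 2 N and distance between pan_hook and scale_ring_low below 0.014 m and contact force between pan and scale above 1 N and angle between each of scale, pan's own z axis and vertical below 0.2 rad and height (world z) of pan above 0.018 m and contact force between pan and stand below 0.05 N and linear speed of each of pan, scale below 0.06 m/s); the robot touches nothing.
It fails at once if a gift pack or the tape dispenser is moved by more than 25 mm (distance of any of pack_a, pack_b, tape from where it was at the start of the episode above 0.025 m).
It also fails if it takes over 72 s, if anything falls off the work surface, if the arm or the gripper's body presses on something with over 40 N, if the wrist force passes 120 N, or if a joint passes its speed limit or range.

## Working session

There is one attempt and no reset: what is moved stays moved. The work goes in short steps, Python scripts to look and compute and a tool call to move; the robot and the scene stay as the last step left them, time stands still between calls to the robot, and variables do not carry over. Pictures are saved under pics/ and viewed, and the job is handed in when it is done.

Besides the shell and the picture viewer there is one more tool, called after "Call:" as a command line: name --argument value ..., lists and objects as JSON in quotes. jog_arm: Moves the arm, as the interface text tells. Its arguments: {"type":"object","properties":{"delta_rot":{"type":"array","items":{"type":"array","items":{"type":"number"}}},"offset":{"type":"array","items":{"type":"array","items":{"type":"number"}}},"jaw":{"type":"array","items":{"type":"number"}},"squeeze":{"type":"number"}},"required":["delta_rot","offset","jaw"]}

```bash
mkdir -p pics; ls
cat > h.py <<'E'
import numpy as np,cv2
from station import observe,capture,spot_in,tip_reach
from scipy.spatial.transform import Rotation as R
def save(d,n): cv2.imwrite(f'pics/{n}.png',d['pixels'][:,:,::-1])
def proj(d,P):
    return cv2.projectPoints(np.array(P,float).reshape(-1,3),np.array(d['rvec']),np.array(d['tvec']),np.array(d['mtx']),None)[0].reshape(-1,2)
def ray(d,uv):
    Rm=cv2.Rodrigues(np.array(d['rvec'],float))[0]; c=-Rm.T@np.array(d['tvec']); v=Rm.T@np.linalg.inv(np.array(d['mtx']))@np.array([uv[0],uv[1],1.]); return c,v/np.linalg.norm(v)
def onz(d,uv,z):
    c,v=ray(d,uv); return c+v*(z-c[2])/v[2]
def rot(o): q=o['tcp_rot']; return R.from_quat([q[1],q[2],q[3],q[0]])
def st():
    o=observe(); print('t',round(o['time'],2),'p',np.round(o['ee_pos'],4),'q',np.round(o['tcp_rot'],4),'F',np.round(o['contact_force'],1),'gap',round(o['finger_gap'],4)); return o
def togo(o,p,Rt):
    """offset mm and rotvec for target TCP p and Rotation Rt"""
    r=rot(o); print('offset',np.round(r.inv().apply(np.array(p)-o['ee_pos'])*1000,1),'rot',np.round((r.inv()*Rt).as_rotvec(),3))
E
python3 - <<'E'
from h import *
import station
o=st(); print(o['joints'],station.tip_reach if not callable(tip_reach) else tip_reach())
for n in ['scene','top']:
    d=capture(n); save(d,n+'0'); print(n,ray(d,(320,240)),np.array(d['mtx']).tolist())
    for k in ['stand','scale','pan','carton','cradle','pack_a','tape','scale_ring_top','scale_ring_low','pan_hook','pan_grip','hook_seat']:
        print(k,[(np.round(x['position'],3),round(x['conf'],2)) for x in spot_in(d,k)][:3])
E
```

```text
pics
t 0.0 p [ 0.1778 -0.5986  0.2328] q [-8.000e-04  9.896e-01  1.439e-01 -1.000e-04] F [-0.1  0.4 -0.8] gap 0.0879
[ 1.21381713  0.41186694 -0.01272836  1.59706401  0.0055517   1.13428938
 -0.08220762] 0.011
scene (array([1.12392315, 0.41359304, 1.27225108]), array([-0.40210755, -0.32513414, -0.85591898])) [[620.5989541098537, 0.0, 322.7453186305175], [0.0, 620.5989541098537, 228.75630482925416], [0.0, 0.0, 1.0]]
stand [(array([0.785, 0.058, 0.006]), 0.64), (array([0.509, 0.357, 0.043]), 0.46)]
scale [(array([ 0.496, -0.308,  0.12 ]), 0.96), (array([0.786, 0.06 , 0.009]), 0.32)]
pan [(array([0.51 , 0.358, 0.041]), 0.87)]
carton [(array([0.489, 0.351, 0.11 ]), 0.82), (array([0.784, 0.059, 0.007]), 0.25)]
cradle [(array([0.514, 0.355, 0.046]), 0.69), (array([ 0.501, -0.288,  0.033]), 0.62)]
pack_a [(array([0.752, 0.225, 0.109]), 0.85), (array([0.758, 0.276, 0.11 ]), 0.8), (array([ 0.741, -0.23 ,  0.062]), 0.67)]
tape [(array([ 0.74 , -0.231,  0.06 ]), 0.74)]
scale_ring_top [(array([ 0.487, -0.3  ,  0.117]), 0.7)]
scale_ring_low [(array([ 0.492, -0.306,  0.12 ]), 0.57)]
pan_hook [(arr
[... 300 characters left out ...]
7, 235.94168073264728], [0.0, 0.0, 1.0]]
stand [(array([0.754, 0.05 , 0.009]), 0.77)]
scale [(array([ 0.484, -0.304,  0.127]), 0.69)]
pan [(array([0.53 , 0.358, 0.034]), 0.88), (array([ 0.712, -0.234,  0.061]), 0.46)]
carton [(array([0.544, 0.368, 0.105]), 0.96)]
cradle [(array([ 0.48 , -0.284,  0.037]), 0.95)]
pack_a [(array([0.733, 0.263, 0.111]), 0.98), (array([0.736, 0.213, 0.11 ]), 0.73)]
tape [(array([ 0.714, -0.234,  0.062]), 0.9), (array([0.753, 0.046, 0.009]), 0.54)]
scale_ring_top []
scale_ring_low [(array([ 0.481, -0.304,  0.119]), 0.97)]
pan_hook [(array([0.526, 0.354, 0.033]), 0.85)]
pan_grip [(array([0.531, 0.361, 0.032]), 0.73)]
hook_seat [(array([0.755, 0.045, 0.005]), 0.55)]
```

View pics/scene0.png

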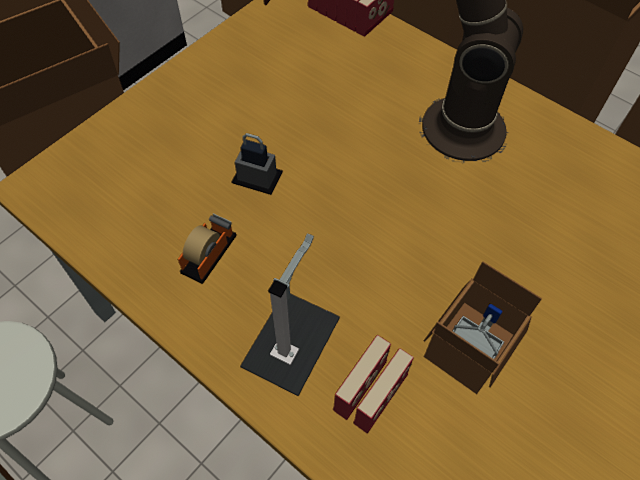

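View pics/top0.png

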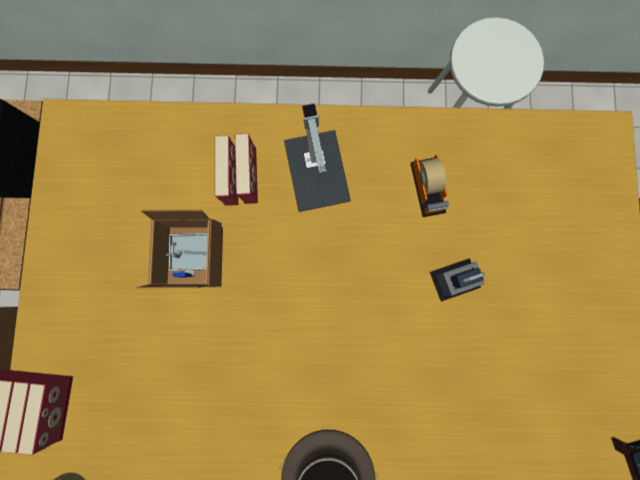

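The scene view shows the cradle with the scale at about (255,165), the tape dispenser at (208,250), the stand at (290,330) and the packs at (375,385). The carton with the pan is at (485,325), its blue grip near (493,315). I'll enlarge crops for a model fit.

```bash
cat > crop.py <<'E'
import cv2,sys
def crop(n,u,v,w,h,s,out):
    im=cv2.imread(f'pics/{n}.png')[v:v+h,u:u+w]; im=cv2.resize(im,None,fx=s,fy=s,interpolation=cv2.INTER_CUBIC)
    for k in range(0,w,10):
        cv2.line(im,(k*s,0),(k*s,6 if k%50 else 14),(0,255,0),1)
        if (u+k)%20==0: cv2.putText(im,str(u+k),(k*s,20),0,.35,(0,255,0),1)
    for k in range(0,h,10):
        cv2.line(im,(0,k*s),(6,k*s),(0,255,0),1)
        if (v+k)%20==0: cv2.putText(im,str(v+k),(8,k*s+4),0,.35,(0,255,0),1)
    return im
E
python3 - <<'E'
from crop import *; import numpy as np
a=crop('scene0',220,120,100,100,4,'');b=crop('top0',420,240,100,100,4,'')
cv2.imwrite('pics/c1.png',np.hstack([a,b]))
a=crop('scene0',230,220,120,180,3,'');b=crop('top0',270,90,100,180,3,'')
cv2.imwrite('pics/c2.png',np.hstack([a,b]))
a=crop('scene0',410,250,140,150,3,'');b=crop('top0',130,200,100,150,3,'')
cv2.imwrite('pics/c3.png',np.hstack([a,b]))
E
```

```text
(no output)
```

View pics/c1.png

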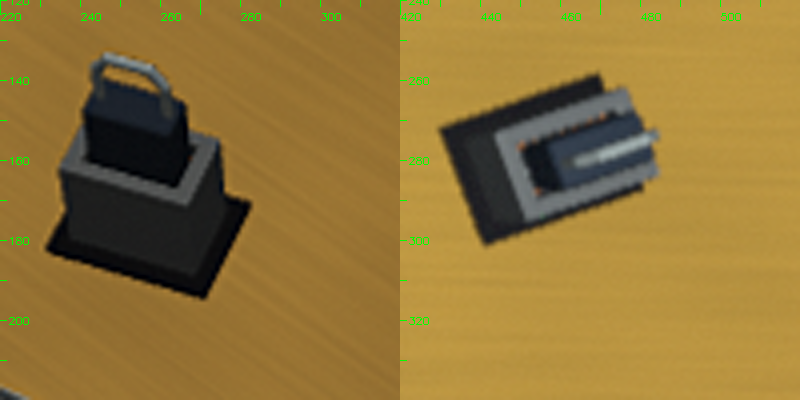

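View pics/c2.png

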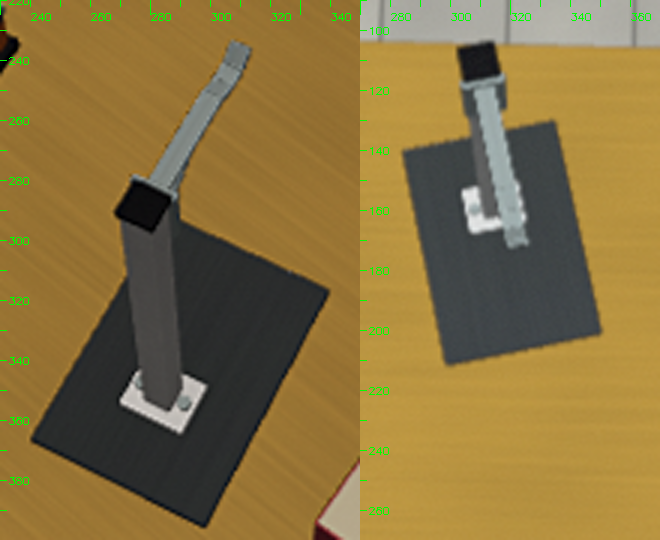

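View pics/c3.png

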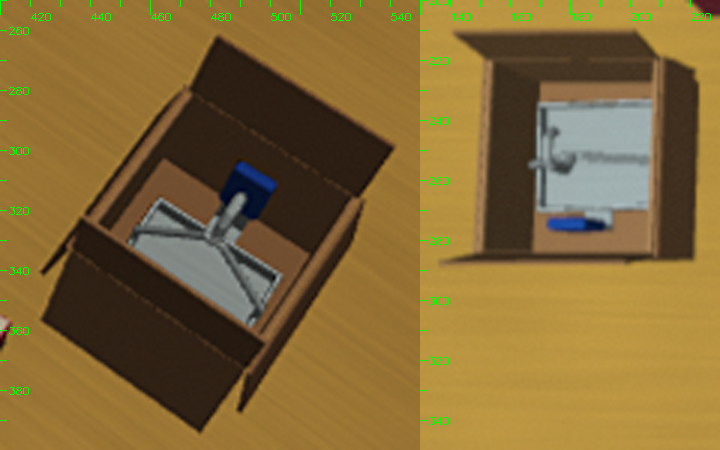

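```bash
cat > fit.py <<'E'
from h import *
from scipy.optimize import least_squares
import crop
S=capture('scene');T=capture('top')
def sc(l,ox,oy,s,dx=0): return [(ox+(a-dx)/s,oy+b/s) for a,b in l]
def fit(x0,So,Si,To,Ti,free_z=False):
    def w(p,L):
        c,s=np.cos(p[2]),np.sin(p[2]); L=np.array(L,float); return np.c_[p[0]+c*L[:,0]-s*L[:,1],p[1]+s*L[:,0]+c*L[:,1],L[:,2]]
    f=lambda p:np.r_[(proj(S,w(p,So))-Si).ravel(),(proj(T,w(p,To))-Ti).ravel()]
    r=least_squares(f,x0,loss='soft_l1'); print(np.round(r.x,4),'res',np.round(r.fun.reshape(-1,2),1).tolist()); return r.x
fz=.006
X=fit([.49,-.29,.3],[(.04,-.055,fz),(.04,.055,fz),(-.04,.055,fz),(.028,.043,.078),(.028,-.043,.078),(-.028,.043,.078)],sc([(47,251),(206,298),(251,205),(188,206),(61,170),(216,140)],220,120,4),
 [(.04,.055,fz),(.04,-.055,fz),(-.04,.055,fz),(.028,.043,.078),(.028,-.043,.078),(-.028,.043,.078)],sc([(441,128),(600,73),(487,244),(495,133),(625,88),(527,221)],420,240,4,400))
a,b,c,d=-.025,.175,-.07,.07
Y=fit([.7,.05,.2],[(a,d,.008),(b,d,.008),(b,c,.008)],sc([(330,290),(205,527),(32,440)],230,220,3),[(b,d,.008),(b,c,.008),(a,c,.008),(a,d,.008)],sc([(402,151),(555,120),(601,335),(446,365)],270,90,3,360))
hk=lambda p,L:[(p[0]+np.cos(p[2])*x-np.sin(p[2])*y,p[1]+np.sin(p[2])*x+np.cos(p[2])*y,z) for x,y,z in L]
Lh=[(-.017,.007,.309),(-.017,-.007,.309),(.105,0,.312),(0,0,.3)]
print('hook scene',(proj(S,hk(Y,Lh))-[230,220])*3,'top',(proj(T,hk(Y,Lh))-[270,90])*3+[360,0])
Z=fit([.53,.36,0],[(-.077,-.066,.13),(-.077,.066,.13),(.077,.066,.13),(.077,-.066,.13),(-.083,-.066,.196),(-.083,.066,.196)],sc([(188,90),(362,200),(265,345),(83,220),(217,37),(394,147)],410,250,3),
 [(.077,.066,.13),(.077,-.066,.13),(-.083,.066,.196),(-.083,-.066,.196)],sc([(490,60),(655,58),(440,262),(693,260)],130,200,3,420))
P=fit([.53,.36,0],[(-.0375,-.05,.048),(-.0375,.05,.048)],sc([(157,199),(282,275)],410,250,3),[(.0525,.05,.048),(-.0375,.05,.048)],sc([(538,102),(538,211)],130,200,3,420))
Lp=[(0,0,.168),(.014,0,.146),(-.0525,.015,.122),(-.0525,-.015,.122),(-.0525,0,.07)]
print('pan scene',(proj(S,hk(P,Lp))-[410,250])*3,'top',(proj(T,hk(P,Lp))-[130,200])*3+[420,0])
E
python3 fit.py
```

```text
[ 0.485  -0.3131  0.3592] res [[-1.0, -1.3], [-0.2, -1.1], [0.1, -1.9], [-0.2, -0.7], [-1.3, -1.2], [1.3, -1.3], [-1.0, -0.5], [-0.6, -0.9], [-1.0, 0.4], [-1.0, -0.4], [-0.0, -1.1], [-0.4, -0.1]]
[0.6905 0.0305 0.2291] res [[0.6, -1.3], [0.1, -0.5], [-1.0, -1.1], [-0.8, -0.8], [-0.4, -0.8], [0.1, -0.7], [-0.9, 0.1]]
hook scene [[251.00848991  48.10985939]
 [230.50916605  39.18722395]
 [143.65626356 201.893429  ]
 [228.00279962  72.64567515]] top [[504.57840665 241.36650496]
 [525.98600311 237.0290785 ]
 [477.28720905  60.18892829]
 [510.19646107 218.40383825]]
[0.527  0.3516 0.0405] res [[0.7, -1.9], [-0.2, -2.8], [-5.3, 7.6], [-3.6, 9.6], [-0.2, -1.7], [0.7, -1.7], [-1.7, -1.0], [0.5, -1.3], [-0.7, 0.8], [-22.4, 0.4]]
[0.5309 0.3557 0.0723] res [[-0.3, -1.0], [-0.0, -0.6], [-0.6, -0.4], [-0.7, -0.6]]
pan scene [[234.16602744 204.22943178]
 [216.13429234 234.15269441]
 [273.8403892  186.11180934]
 [234.18539957 162.38585374]
 [235.60483979 205.63552008]] top [[544.7063787  144.25284807]
 [555.19092993 129.06602871]
 [546.46609683 220.39148199]
 [585.82941767 218.45804228]
 [588.253673   223.05539178]]
```

```bash
cat >> h.py <<'E'
def down(yaw,tilt=0):
    """tool pointing down with tool x at yaw; tilt>0 leans tool back to -x (fingers to +x)"""
    m=np.array([[1,0,0],[0,-1,0],[0,0,-1.]])
    return R.from_euler('z',yaw)*R.from_euler('y',-tilt)*R.from_matrix(m)
E
python3 - <<'E'
from h import *
o=st(); togo(o,[.485,-.313,.27],down(.359))
E
```

```text
t 1.4 p [ 0.178  -0.5991  0.2337] q [ 0.      0.9896  0.1439 -0.    ] F [-0.1  0.1 -0.2] gap 0.0882
offset [ 375.8 -186.9  -36.4] rot [ 0.    0.   -0.07]
```

Call:
jog_arm --delta_rot '[[0,0,-0.02],[0,0,-0.04],[0,0,-0.07],[0,0,-0.07],[0,0,-0.07]]' --offset '[[53,-26,-20],[106,-52,-36],[160,-80,-36],[214,-106,-36],[267,-132,-36]]' --jaw '[100,100,100,100,100]'

```text
time: 2.02
ee_pos: [0.3976, -0.3951, 0.27]
tcp_rot: [0.0, 0.984, 0.178, 0.0]
contact_force: [1.1, -0.8, 0.5]
finger_gap: 0.0876
```

Call:
jog_arm --delta_rot '[[0,0,0],[0,0,0],[0,0,0],[0,0,0]]' --offset '[[55,-27,0],[100,-50,0],[108,-55,0],[108,-55,0]]' --jaw '[100,100,100,100]'

```text
time: 2.52
ee_pos: [0.4794, -0.3057, 0.2699]
tcp_rot: [0.0, 0.984, 0.179, 0.0]
contact_force: [0.1, -0.7, -0.5]
finger_gap: 0.0876
```

Run:
```python
from h import *
o=st(); togo(o,[.485,-.313,.27],down(.359))
d=capture('wrist'); save(d,'w1')
print(ray(d,(320,240)))
P=[.485,-.3131]; y=.3592
hk=lambda p,L:[(p[0]+np.cos(y)*a-np.sin(y)*b,p[1]+np.sin(y)*a+np.cos(y)*b,z) for a,b,z in L]
print(proj(d,hk(P,[(.028,.043,.078),(.028,-.043,.078),(-.028,.043,.078),(-.028,-.043,.078),(0,0,.163)])))
```

```text
t 2.52 p [ 0.4794 -0.3057  0.2699] q [4.000e-04 9.839e-01 1.789e-01 0.000e+00] F [ 0.1 -0.7 -0.5] gap 0.0876
offset [ 2.7  8.8 -0.1] rot [0.001 0.    0.001]
(array([ 0.54134446, -0.2826624 ,  0.42123829]), array([-0.24058522, -0.0837385 , -0.96700911]))
[[285.17800476 182.45183479]
 [378.26763151 182.52312818]
 [286.55739092 241.04023784]
 [376.09417749 241.09785709]
 [334.37072976 233.8763372 ]]
```

View pics/w1.png

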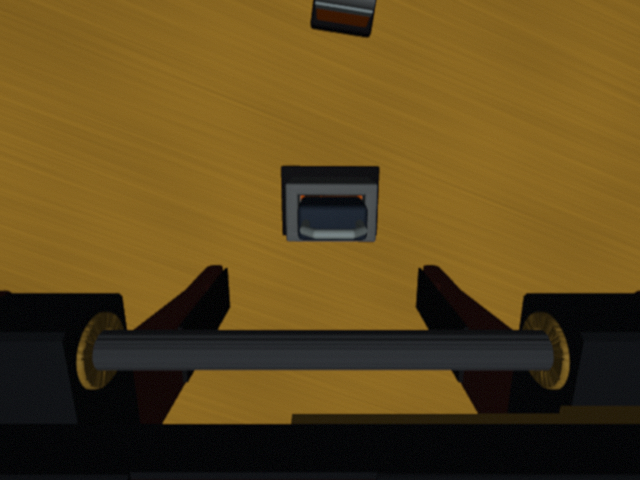

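The wrist view shows the cradle block's corners at (286,183), (378,183), (286,241) and (377,241). Each is within 1 px of the model, so I'll go down to grip.

Call:
jog_arm --delta_rot '[[0,0,0],[0,0,0],[0,0,0],[0,0,0],[0,0,0]]' --offset '[[3,9,30],[3,9,85],[3,9,135],[3,9,164],[3,9,164]]' --jaw '[100,100,100,100,100]'

```text
time: 3.2
ee_pos: [0.4818, -0.3156, 0.1039]
tcp_rot: [-0.001, 0.984, 0.176, -0.002]
contact_force: [-0.4, -0.5, 0.8]
finger_gap: 0.0878
```

Call:
jog_arm --delta_rot '[[0,0,0],[0,0,0],[0,0,0],[0,0,0],[0,0,0]]' --offset '[[0,0,0],[0,0,0],[0,0,0],[0,0,0],[0,0,0]]' --jaw '[50,50,50,50,50]' --squeeze 25

```text
time: 3.82
ee_pos: [0.4821, -0.3155, 0.1049]
tcp_rot: [-0.0, 0.984, 0.177, -0.002]
contact_force: [-1.7, 1.9, 6.2]
finger_gap: 0.0578
```

Call:
jog_arm --delta_rot '[[0,0,0],[0,0,0],[0,0,0],[0,0,0],[0,0,0]]' --offset '[[0,0,-15],[0,0,-55],[0,0,-100],[0,0,-145],[0,0,-165]]' --jaw '[50,50,50,50,50]'

```text
time: 4.45
ee_pos: [0.4835, -0.3158, 0.2737]
tcp_rot: [0.001, 0.984, 0.177, -0.0]
contact_force: [-0.5, 0.2, -3.6]
finger_gap: 0.0578
```

Run:
```python
from h import *
o=st(); togo(o,[.617,.0135,.27],down(.229))
```

```text
t 4.45 p [ 0.4835 -0.3158  0.2737] q [ 1.200e-03  9.843e-01  1.767e-01 -2.000e-04] F [-0.5  0.2 -3.6] gap 0.0578
offset [ 239.6 -262.3    2.9] rot [0.002 0.001 0.126]
```

Call:
jog_arm --delta_rot '[[0,0,0.03],[0,0,0.06],[0,0,0.09],[0,0,0.126],[0,0,0.126]]' --offset '[[25,-30,-5],[55,-75,-10],[90,-120,-10],[130,-160,-10],[170,-195,-10]]' --jaw '[50,50,50,50,50]'

```text
time: 5.08
ee_pos: [0.5754, -0.0719, 0.2842]
tcp_rot: [0.001, 0.993, 0.114, 0.0]
contact_force: [1.1, -0.4, -3.1]
finger_gap: 0.0578
```

Call:
jog_arm --delta_rot '[[0,0,0],[0,0,0],[0,0,0],[0,0,0]]' --offset '[[30,-45,0],[50,-80,0],[60,-90,0],[60,-90,0]]' --jaw '[50,50,50,50]'

```text
time: 5.58
ee_pos: [0.6135, 0.0296, 0.2841]
tcp_rot: [0.002, 0.993, 0.115, 0.0]
contact_force: [-0.2, -0.7, -2.7]
finger_gap: 0.0578
```

```bash
python3 - <<'E'
from h import *
o=st(); togo(o,[.617,.0135,.27],down(.229))
for n in ['wrist','scene','top']:
  d=capture(n); save(d,n+'2')
  print(n,[(np.round(x['position'],3),round(x['conf'],2)) for x in spot_in(d,'scale')][:2])
E
python3 - <<'E'
from crop import *; import numpy as np
a=crop('scene2',220,180,130,200,3,'');b=crop('top2',260,80,130,200,3,'')
cv2.imwrite('pics/c4.png',np.hstack([a,b]))
E
```

```text
t 5.58 p [0.6135 0.0296 0.2841] q [1.600e-03 9.934e-01 1.149e-01 2.000e-04] F [-0.2 -0.7 -2.7] gap 0.0578
offset [-0.3 16.4 14.1] rot [ 0.003 -0.     0.001]
wrist [(array([0.626, 0.035, 0.306]), 0.77)]
scene [(array([0.627, 0.026, 0.291]), 0.86), (array([0.752, 0.227, 0.111]), 0.52)]
top []
```

View pics/wrist2.png

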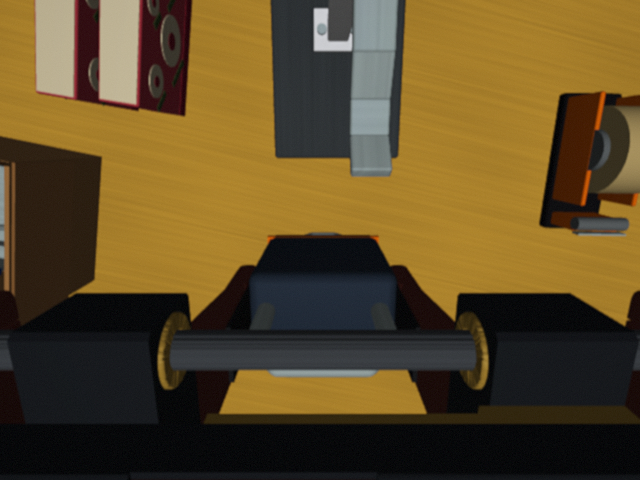

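View pics/c4.png

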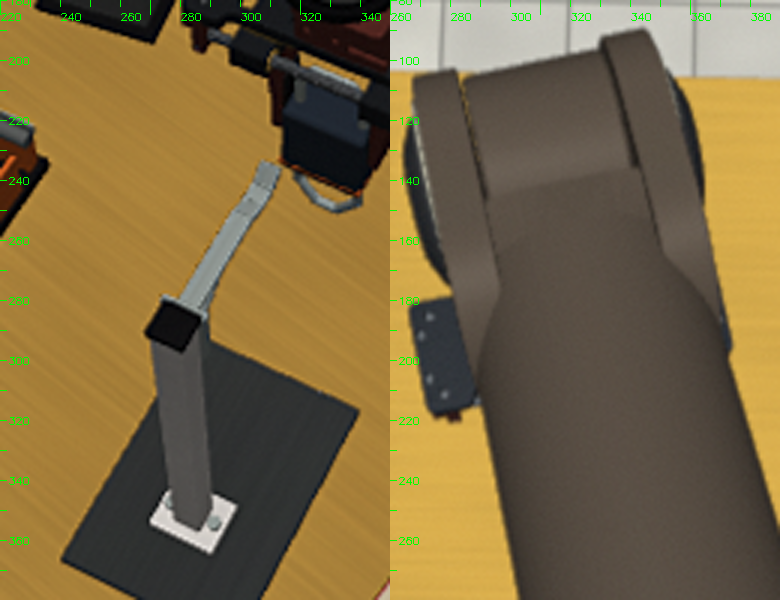

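The wrist view shows the hook's tip corners at (351,175) and (391,175), and the housing from 252 to 395 px. The scale hangs upright and centred in the fingers. Next, check the hook model.

Run:
```python
from h import *
o=st()
d=capture('wrist')
Y=[0.6905,0.0305,0.2291]
hk=lambda p,L:[(p[0]+np.cos(p[2])*x-np.sin(p[2])*y,p[1]+np.sin(p[2])*x+np.cos(p[2])*y,z) for x,y,z in L]
L=[(-.017,.007,.309),(-.017,-.007,.309),(-.006,.007,.3),(-.006,-.007,.3),(.006,.007,.3),(.006,-.007,.3),(.02,.007,.306),(.02,-.007,.306),(-.025,.07,.008),(-.025,-.07,.008)]
print(proj(d,hk(Y,L)))
# scale model guess: origin relative tool
r=rot(o); p=np.array(o['ee_pos'])
for dx in (0,.004):
  sl=[(-.015+dx,.029,.066),(-.015+dx,-.029,.066),(.015+dx,.029,.066),(.015+dx,-.029,.066),(.015+dx,.029,0),(.015+dx,-.029,0)]
  # local -> tool: x same, y flip, z: down; origin is 47mm below tcp => tool z=+.047
  W=[p+r.apply([a,-b,.047-c]) for a,b,c in sl]
  print(proj(d,W))
```

```text
t 5.88 p [0.6133 0.0277 0.2842] q [1.700e-03 9.936e-01 1.132e-01 3.000e-04] F [ 0.7 -0.5 -2.3] gap 0.0576
[[344.85412257 165.14373855]
 [386.42577147 165.05629272]
 [343.6760137  132.00361451]
 [383.31470367 131.92983178]
 [344.09025849  95.92554262]
 [384.62969262  95.86076761]
 [345.74158376  47.21527266]
 [389.4310458   47.16101033]
 [272.65848128 157.01049911]
 [396.35317015 156.75779046]]
[[249.28524737 351.84235644]
 [394.22119743 351.89727455]
 [245.52587573 281.37225152]
 [397.93986207 281.42519811]
 [269.65048086 238.08264807]
 [374.3969823  238.11700663]]
[[248.80545166 342.84849871]
 [394.69579646 342.90319144]
 [244.99511366 271.42301999]
 [398.46487897 271.47565025]
 [269.40109627 231.05411318]
 [374.6451773  231.08830403]]
```

Run:
```python
from crop import *
cv2.imwrite('pics/c5.png',crop('wrist2',230,60,200,140,4,'')); cv2.imwrite('pics/c6.png',crop('wrist2',230,220,200,150,4,''))
```

```text
(no output)
```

View pics/c5.png

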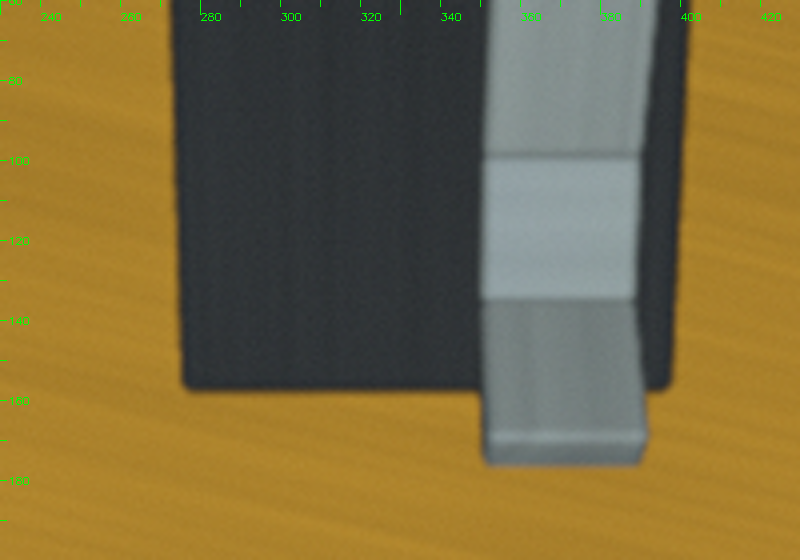

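View pics/c6.png

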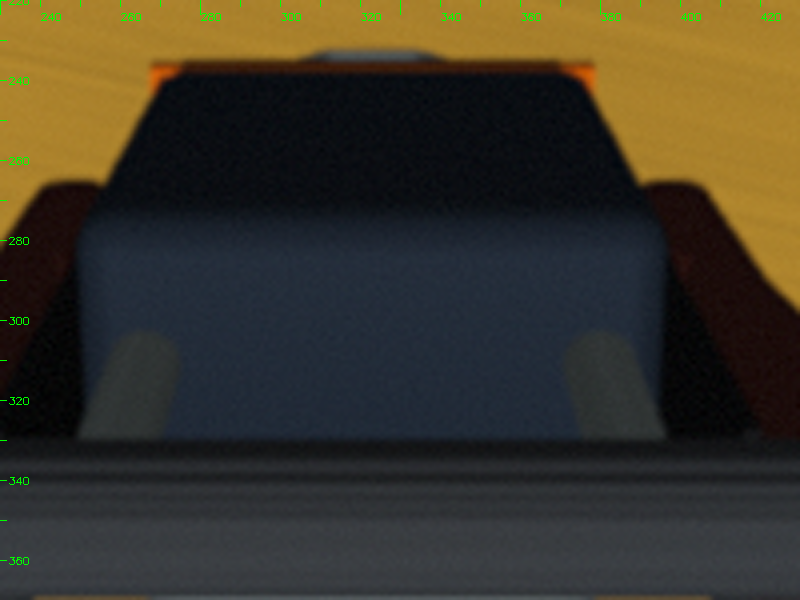

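Run:
```python
from h import *
o=st(); S=np.array([.6895,.0305,0]); u=np.array([np.cos(.229),np.sin(.229),0])
for s,z in ((-.06,.267),(-.0015,.267),(-.0015,.248)): togo(o,S+u*s+[0,0,z],down(.229))
```

```text
t 5.92 p [0.6133 0.028  0.2841] q [1.600e-03 9.935e-01 1.134e-01 3.000e-04] F [ 0.5  0.1 -2.5] gap 0.0578
offset [14.8 14.8 17.2] rot [ 0.003 -0.    -0.002]
offset [73.3 14.7 17.2] rot [ 0.003 -0.    -0.002]
offset [73.3 14.6 36.2] rot [ 0.003 -0.    -0.002]
```

Call:
jog_arm --delta_rot '[[0.003,0,0],[0.003,0,0],[0.003,0,0],[0.003,0,0],[0.003,0,0]]' --offset '[[10,15,17],[15,15,17],[30,15,17],[50,15,17],[60,15,17]]' --jaw '[50,50,50,50,50]'

```text
time: 6.55
ee_pos: [0.6759, 0.0271, 0.2665]
tcp_rot: [-0.0, 0.994, 0.113, -0.0]
contact_force: [-0.3, -0.1, -2.4]
finger_gap: 0.0581
```

Run:
```python
from h import *
o=st(); S=np.array([.6895,.0305,0]); u=np.array([np.cos(.229),np.sin(.229),0])
for s,z in ((-.0015,.267),(-.0015,.248)): togo(o,S+u*s+[0,0,z],down(.229))
d=capture('scene');save(d,'s3')
d=capture('wrist');save(d,'w3')
from crop import *
a=crop('s3',220,180,130,150,4,'')
cv2.imwrite('pics/c7.png',a)
```

```text
t 6.55 p [0.6759 0.0271 0.2665] q [-1.000e-04  9.936e-01  1.134e-01 -3.000e-04] F [-0.3 -0.1 -2.4] gap 0.0581
offset [12.5 -0.3 -0.5] rot [-0.     0.    -0.002]
offset [12.5 -0.3 18.5] rot [-0.     0.    -0.002]
```

View pics/c7.png

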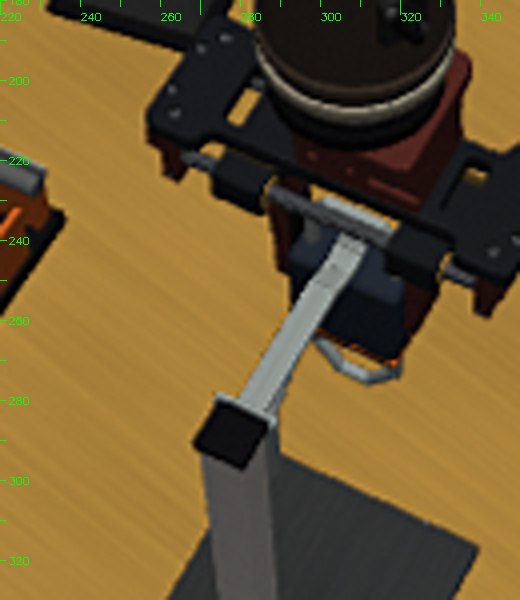

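View pics/w3.png

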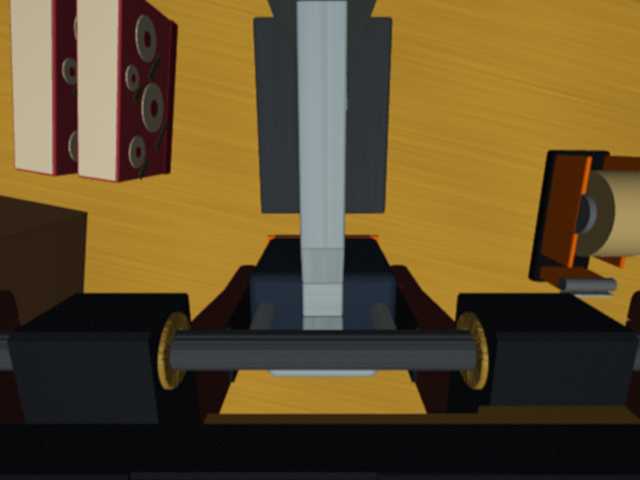

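The hook strap (columns 300–345) is centred between the ring's legs (262 and 385) and runs inside the ring, so I'll move on and lower.

Call:
jog_arm --delta_rot '[[0,0,0],[0,0,0],[0,0,0],[0,0,0],[0,0,0]]' --offset '[[12.5,0,0],[12.5,0,0],[12.5,0,8],[12.5,0,16],[12.5,0,18]]' --jaw '[50,50,50,50,50]'

```text
time: 7.28
ee_pos: [0.6876, 0.0299, 0.2487]
tcp_rot: [-0.0, 0.994, 0.113, -0.0]
contact_force: [-5.5, -1.1, 8.3]
finger_gap: 0.0579
```

Call:
jog_arm --delta_rot '[[0,0,0]]' --offset '[[0,0,0]]' --jaw '[50]'

```text
time: 7.4
ee_pos: [0.6874, 0.0298, 0.2489]
tcp_rot: [-0.0, 0.994, 0.113, -0.0]
contact_force: [0.3, 0.6, -1.2]
finger_gap: 0.058
```

Call:
jog_arm --delta_rot '[[0,0,0],[0,0,0],[0,0,0],[0,0,0],[0,0,0]]' --offset '[[0,0,0],[0,0,0],[0,0,0],[0,0,0],[0,0,0]]' --jaw '[70,85,100,100,100]'

```text
time: 8.02
ee_pos: [0.6874, 0.0298, 0.2489]
tcp_rot: [0.0, 0.994, 0.113, -0.0]
contact_force: [-0.8, -0.0, 0.3]
finger_gap: 0.0881
```

Run:
```python
from h import *
o=st()
d=capture('scene');save(d,'s4')
d=capture('wrist');save(d,'w4')
from crop import *
a=crop('s4',220,180,130,150,3,'');cv2.imwrite('pics/c8.png',np.hstack([a,crop('w4',240,210,130,150,3,'')]))
```

```text
t 8.03 p [0.6874 0.0298 0.2489] q [ 0.000e+00  9.935e-01  1.134e-01 -2.000e-04] F [-0.8 -0.   0.3] gap 0.0881
```

View pics/c8.png

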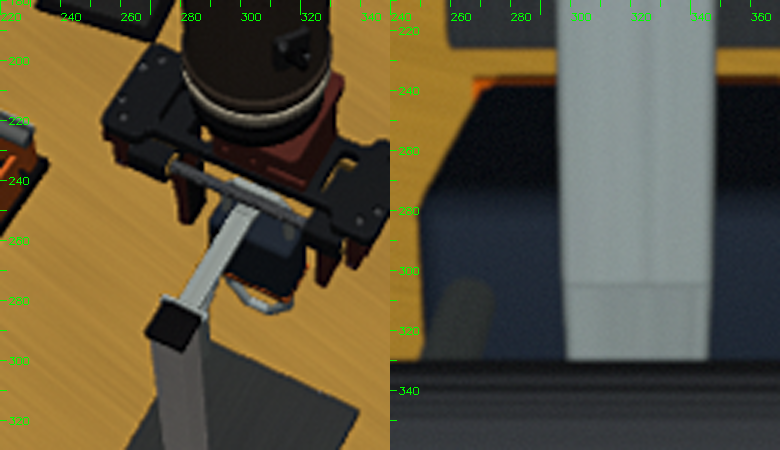

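The scale hangs with the ring on the hook and the jaws are open. I'll rise straight up, then go over the carton.

Call:
jog_arm --delta_rot '[[0,0,0],[0,0,0],[0,0,0],[0,0,0],[0,0,0]]' --offset '[[0,0,-15],[0,0,-45],[0,0,-80],[0,0,-110],[0,0,-110]]' --jaw '[100,100,100,100,100]'

```text
time: 8.75
ee_pos: [0.6885, 0.0302, 0.3629]
tcp_rot: [-0.0, 0.994, 0.113, 0.003]
contact_force: [0.7, -0.2, 1.0]
finger_gap: 0.0876
```

Run:
```python
from h import *
o=st(); togo(o,[.50,.354,.34],down(.05))
```

```text
t 8.75 p [0.6885 0.0302 0.3629] q [-0.      0.9935  0.1134  0.0028] F [ 0.7 -0.2  1. ] gap 0.0876
offset [-110.8 -357.9   22.1] rot [ 0.    -0.006  0.177]
```

Call:
jog_arm --delta_rot '[[0,0,0.04],[0,0,0.08],[0,0,0.12],[0,0,0.17],[0,0,0.17]]' --offset '[[-18,-55,0],[-36,-110,5],[-54,-165,10],[-70,-225,20],[-85,-275,22]]' --jaw '[100,100,100,100,100]'

```text
time: 9.38
ee_pos: [0.5419, 0.2808, 0.3393]
tcp_rot: [-0.0, 1.0, 0.029, 0.002]
contact_force: [1.5, 0.2, -0.7]
finger_gap: 0.0879
```

Run:
```python
from h import *
o=st(); togo(o,[.50,.354,.34],down(.05))
```

```text
t 9.38 p [0.5419 0.2808 0.3393] q [-0.      0.9996  0.0289  0.0021] F [ 1.5  0.2 -0.7] gap 0.0879
offset [-37.6 -75.5  -0.8] rot [ 0.    -0.004  0.008]
```

Call:
jog_arm --delta_rot '[[0,0,0.008],[0,0,0.008],[0,0,0.008],[0,0,0.008]]' --offset '[[-25,-50,0],[-37,-75,0],[-37,-75,0],[-37,-75,0]]' --jaw '[100,100,100,100]'

```text
time: 9.88
ee_pos: [0.5013, 0.3522, 0.3388]
tcp_rot: [0.001, 1.0, 0.024, 0.002]
contact_force: [0.7, 0.5, 1.1]
finger_gap: 0.0877
```

Run:
```python
from h import *
o=st(); 
d=capture('wrist');save(d,'w5')
P=[0.5309,.3557,.0723]
hk=lambda p,L:[(p[0]+np.cos(p[2])*x-np.sin(p[2])*y,p[1]+np.sin(p[2])*x+np.cos(p[2])*y,z) for x,y,z in L]
L=[(-.0375,.05,.048),(-.0375,-.05,.048),(.0525,.05,.048),(.0525,-.05,.048),(0,0,.168),(.014,0,.146),(-.012,0,.16),(-.0525,.015,.122),(-.0525,-.015,.122)]
print(proj(d,hk(P,L)).round(1))
C=[.527,.3516,.04]
print(proj(d,hk(C,[(-.073,-.062,.13),(-.073,.062,.13),(.073,.062,.13),(.073,-.062,.13)])).round(1))
for k in('pan','pan_hook','pan_grip'): print(k,[(np.round(x['position'],3),round(x['conf'],2)) for x in spot_in(d,k)][:2])
d=capture('scene');save(d,'s5')
```

```text
t 9.88 p [0.5013 0.3522 0.3388] q [5.000e-04 9.997e-01 2.430e-02 2.100e-03] F [0.7 0.5 1.1] gap 0.0877
[[279.9 208. ]
 [362.6 206.1]
 [275.9 130.8]
 [362.7 128.6]
 [319.8 187. ]
 [319.6 169.1]
 [320.2 199.4]
 [306.7 233.7]
 [336.  233. ]]
[[384.2 259.2]
 [262.5 258.2]
 [257.8 107.2]
 [391.8 108.4]]
pan [(array([0.531, 0.358, 0.034]), 0.84)]
pan_hook [(array([0.536, 0.356, 0.032]), 0.93)]
pan_grip [(array([0.529, 0.358, 0.034]), 0.88)]
```

View pics/w5.png

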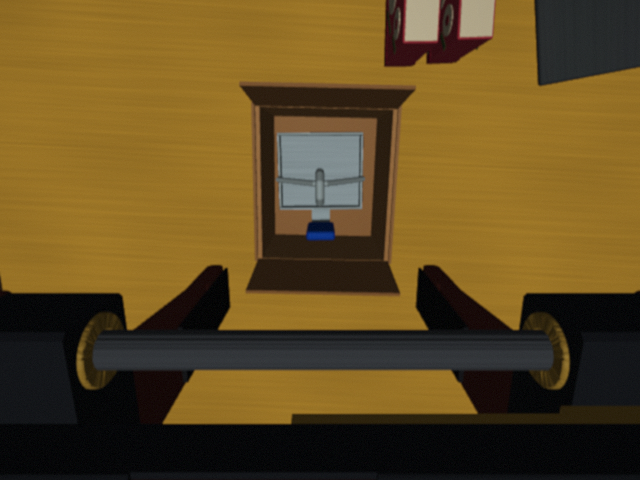

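View pics/s5.png

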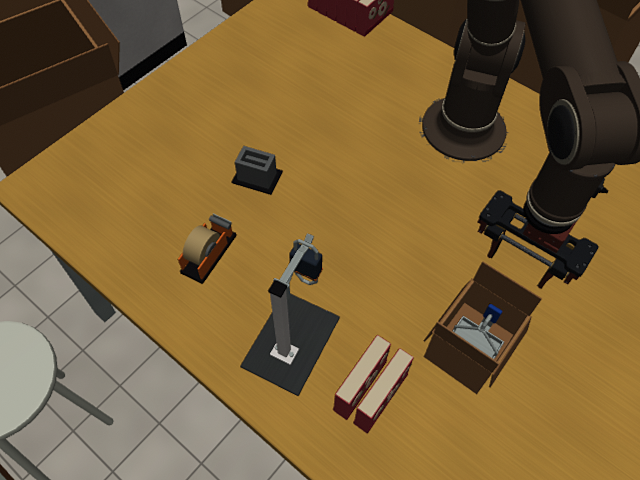

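The wrist view shows the tray corners at (277,133), (363,133) and (361,209), and the hook from (320,168) to (320,202). That is within 3 px of the model; x shifts by about -2 mm. The scene view shows the scale hanging freely.

Run:
```python
from h import *
o=st()
togo(o,[.530,.356,.23],down(.065));togo(o,[.530,.356,.145],down(.065))
from crop import *
cv2.imwrite('pics/c9.png',crop('w5',240,80,180,150,4,''))
```

```text
t 10.12 p [0.5013 0.3524 0.3391] q [1.000e-04 9.997e-01 2.390e-02 2.100e-03] F [-0.9 -0.1 -0.3] gap 0.0878
offset [ 28.3  -2.3 109.2] rot [ 0.    -0.004 -0.017]
offset [ 28.   -2.3 194.2] rot [ 0.    -0.004 -0.017]
```

View pics/c9.png

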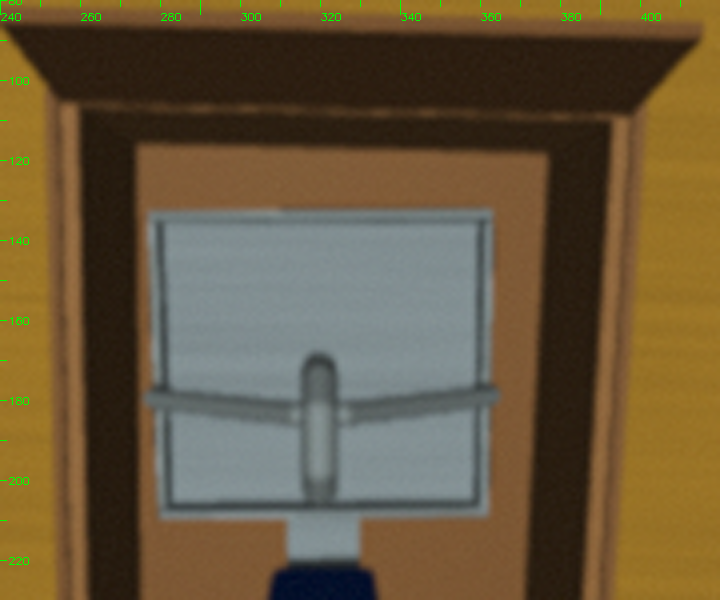

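Call:
jog_arm --delta_rot '[[0,-0.004,0],[0,-0.004,0],[0,-0.004,0],[0,-0.004,0]]' --offset '[[15,-1,40],[28,-2,90],[28,-2,110],[28,-2,110]]' --jaw '[45,45,45,45]'

```text
time: 10.62
ee_pos: [0.5294, 0.3545, 0.2274]
tcp_rot: [0.001, 1.0, 0.023, -0.001]
contact_force: [-0.5, -0.3, 0.2]
finger_gap: 0.0514
```

Run:
```python
from h import *
o=st()
d=capture('wrist');save(d,'w6')
P=[0.529,.3557,.05]
hk=lambda p,L:[(p[0]+np.cos(p[2])*x-np.sin(p[2])*y,p[1]+np.sin(p[2])*x+np.cos(p[2])*y,z) for x,y,z in L]
L=[(-.0375,.05,.048),(-.0375,-.05,.048),(.0525,.05,.048),(.0525,-.05,.048),(.018,.0,.16),(-.016,0,.16)]
print(proj(d,hk(P,L)).round(1))
togo(o,[.530,.356,.145],down(.05))
```

```text
t 10.62 p [0.5294 0.3545 0.2274] q [ 0.0012  0.9997  0.0235 -0.0013] F [-0.5 -0.3  0.2] gap 0.0514
[[267.3 257.2]
 [374.2 256.8]
 [263.3 159. ]
 [377.4 158.7]
 [319.9 225.3]
 [320.2 278.1]]
offset [ 0.9 -1.6 82.4] rot [ 0.002  0.003 -0.003]
```

View pics/w6.png

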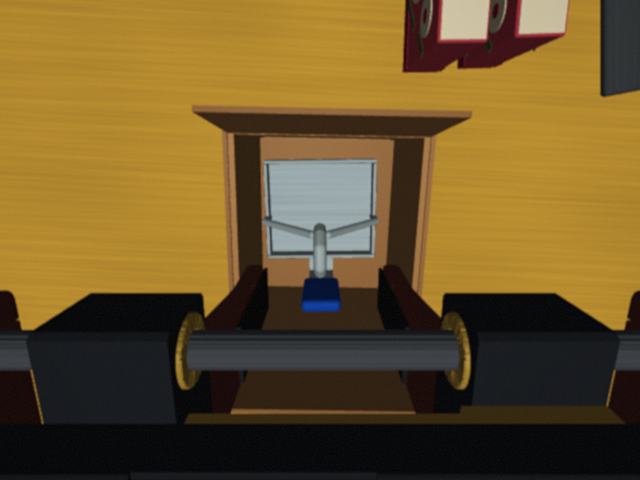

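Tray corners at (265,160) to (375,258), within 1 px of the model. Descend and grip the hook.

Call:
jog_arm --delta_rot '[[0.002,0.003,0],[0.002,0.003,0],[0.002,0.003,0],[0.002,0.003,0],[0.002,0.003,0]]' --offset '[[1,-1.5,30],[1,-1.5,65],[1,-1.5,82],[1,-1.5,82],[1,-1.5,82]]' --jaw '[45,45,45,45,45]'

```text
time: 11.3
ee_pos: [0.5315, 0.3575, 0.1489]
tcp_rot: [-0.001, 1.0, 0.024, 0.002]
contact_force: [-0.7, 0.2, 0.4]
finger_gap: 0.0396
```

Call:
jog_arm --delta_rot '[[0,0,0],[0,0,0],[0,0,0],[0,0,0],[0,0,0]]' --offset '[[0,0,0],[0,0,0],[0,0,0],[0,0,0],[0,0,0]]' --jaw '[0,0,0,0,0]' --squeeze 35

```text
time: 11.92
ee_pos: [0.5316, 0.3572, 0.149]
tcp_rot: [-0.001, 1.0, 0.023, 0.002]
contact_force: [-0.8, -0.9, 2.0]
finger_gap: 0.0075
```

Call:
jog_arm --delta_rot '[[0,0,0],[0,0,0],[0,0,0],[0,0,0],[0,0,0]]' --offset '[[0,0,-10],[0,0,-50],[0,0,-100],[0,0,-150],[0,0,-195]]' --jaw '[0,0,0,0,0]'

```text
time: 12.55
ee_pos: [0.5304, 0.3568, 0.3463]
tcp_rot: [-0.002, 1.0, 0.024, 0.002]
contact_force: [-0.8, 1.1, -2.6]
finger_gap: 0.0077
```

Run:
```python
from h import *
o=st()
togo(o,[.535,-.006,.34],down(.229))
d=capture('scene');save(d,'s7');d=capture('wrist');save(d,'w7')
```

```text
t 12.55 p [0.5304 0.3568 0.3463] q [-0.0015  0.9997  0.0237  0.0025] F [-0.8  1.1 -2.6] gap 0.0077
offset [-12.6 362.7   5.2] rot [-0.002 -0.005 -0.182]
```

View pics/s7.png

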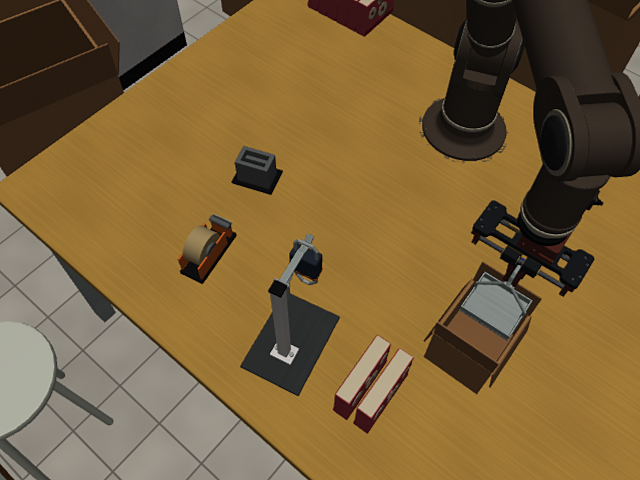

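View pics/w7.png

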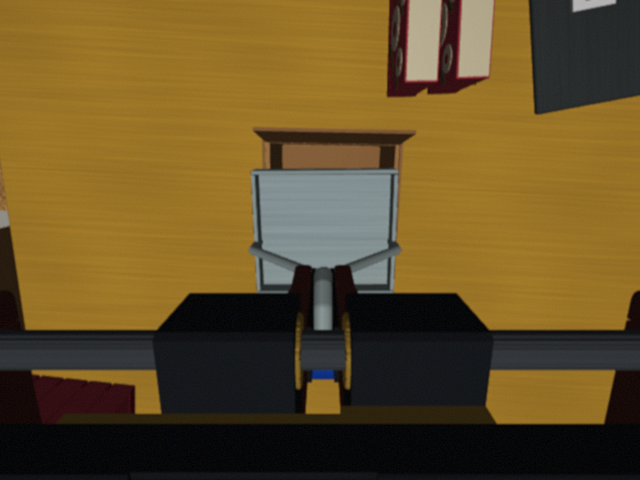

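The pan is out, level between the fingers (tray 252–397 px wide, edges parallel). On to the free table.

Call:
jog_arm --delta_rot '[[0,0,0],[0,0,-0.03],[0,0,-0.07],[0,0,-0.12],[0,0,-0.18]]' --offset '[[-3,25,0],[-6,70,0],[-8,120,0],[-10,175,0],[-12,230,5]]' --jaw '[0,0,0,0,0]'

```text
time: 13.28
ee_pos: [0.5302, 0.1264, 0.3428]
tcp_rot: [-0.003, 0.993, 0.114, 0.006]
contact_force: [0.4, -0.3, -1.8]
finger_gap: 0.0072
```

Run:
```python
from h import *
o=st()
togo(o,[.535,-.006,.34],down(.229))
```

```text
t 13.28 p [0.5302 0.1264 0.3428] q [-0.0034  0.9934  0.1144  0.006 ] F [ 0.4 -0.3 -1.8] gap 0.0072
offset [-25.5 130.1   1.8] rot [-0.005 -0.013  0.   ]
```

Call:
jog_arm --delta_rot '[[-0.005,-0.012,0],[-0.005,-0.012,0],[-0.005,-0.012,0],[-0.005,-0.012,0],[-0.005,-0.012,0]]' --offset '[[-8,45,0],[-17,90,20],[-25,125,60],[-25,130,100],[-25,130,130]]' --jaw '[0,0,0,0,0]'

```text
time: 13.9
ee_pos: [0.5357, -0.0058, 0.2094]
tcp_rot: [-0.0, 0.994, 0.114, -0.001]
contact_force: [0.7, -0.2, -3.2]
finger_gap: 0.0074
```

Run:
```python
from h import *
o=st()
togo(o,[.535,-.006,.119],down(.229))
d=capture('scene');save(d,'s8');d=capture('wrist');save(d,'w8')
```

```text
t 13.9 p [ 0.5357 -0.0058  0.2094] q [-3.000e-04  9.935e-01  1.136e-01 -9.000e-04] F [ 0.7 -0.2 -3.2] gap 0.0074
offset [-0.5  0.1 90.4] rot [-0.001  0.002 -0.001]
```

View pics/s8.png

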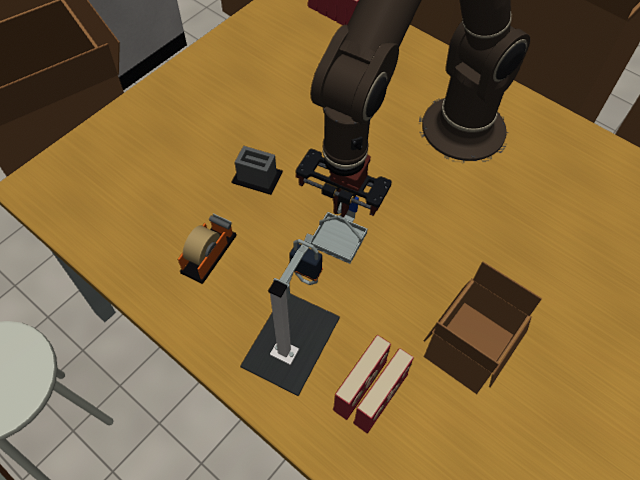

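The pan is over the free table, short of the hanging scale. Lower it.

Call:
jog_arm --delta_rot '[[0,0,0],[0,0,0],[0,0,0],[0,0,0],[0,0,0]]' --offset '[[0,0,40],[0,0,75],[0,0,84],[0,0,86],[0,0,86]]' --jaw '[0,0,0,0,0]'

```text
time: 14.62
ee_pos: [0.5347, -0.0048, 0.1236]
tcp_rot: [-0.001, 0.993, 0.114, -0.002]
contact_force: [0.1, -0.6, -2.5]
finger_gap: 0.0072
```

Call:
jog_arm --delta_rot '[[0,0,0],[0,0,0],[0,0,0],[0,0,0]]' --offset '[[0,0,2],[0,0,4],[0,0,5],[0,0,6]]' --jaw '[0,0,0,0]'

```text
time: 15.12
ee_pos: [0.5349, -0.0055, 0.1189]
tcp_rot: [-0.0, 0.993, 0.114, -0.002]
contact_force: [-6.4, -2.0, 19.9]
finger_gap: 0.007
```

Call:
jog_arm --delta_rot '[[0,0,0],[0,0,0],[0,0,0],[0,0,0],[0,0,0]]' --offset '[[0,0,-0.8],[0,0,-0.8],[0,0,-0.8],[0,0,-0.8],[0,0,-0.8]]' --jaw '[0,0,20,45,45]'

```text
time: 15.75
ee_pos: [0.535, -0.0054, 0.1197]
tcp_rot: [-0.0, 0.993, 0.114, -0.002]
contact_force: [0.8, 0.6, -0.4]
finger_gap: 0.0337
```

Call:
jog_arm --delta_rot '[[0,0,0],[0,0,0],[0,0,0],[0,0,0],[0,0,0]]' --offset '[[0,0,0],[0,0,0],[0,0,-30],[0,0,-80],[0,0,-120]]' --jaw '[60,60,60,60,60]'

```text
time: 16.38
ee_pos: [0.5356, -0.0053, 0.2415]
tcp_rot: [-0.0, 0.993, 0.114, -0.001]
contact_force: [0.0, 0.6, 0.2]
finger_gap: 0.0526
```

Run:
```python
from h import *
o=st()
d=capture('wrist');save(d,'w9');
P=[0.534,-.006,.229]
hk=lambda p,L:[(p[0]+np.cos(p[2])*x-np.sin(p[2])*y,p[1]+np.sin(p[2])*x+np.cos(p[2])*y,z) for x,y,z in L]
L=[(-.0375,.05,.018),(-.0375,-.05,.018),(.0525,.05,.018),(.0525,-.05,.018),(.018,.0,.13),(-.016,0,.13)]
print(proj(d,hk(P,L)).round(1))
d=capture('scene');save(d,'s9');
print(proj(d,hk(P,L)).round(1))
from crop import *
cv2.imwrite('pics/c10.png',crop('s9',290,180,100,100,6,''))
```

```text
t 16.38 p [ 0.5356 -0.0053  0.2415] q [-1.000e-04  9.935e-01  1.143e-01 -1.400e-03] F [0.  0.6 0.2] gap 0.0526
[[275.2 245.5]
 [370.2 245.5]
 [272.4 158.2]
 [373.1 158.3]
 [322.7 213.7]
 [322.7 258.6]]
[[365.1 249.3]
 [326.8 232.8]
 [348.7 279.8]
 [309.5 262.3]
 [337.1 233.9]
 [343.9 222.1]]
```

View pics/w9.png

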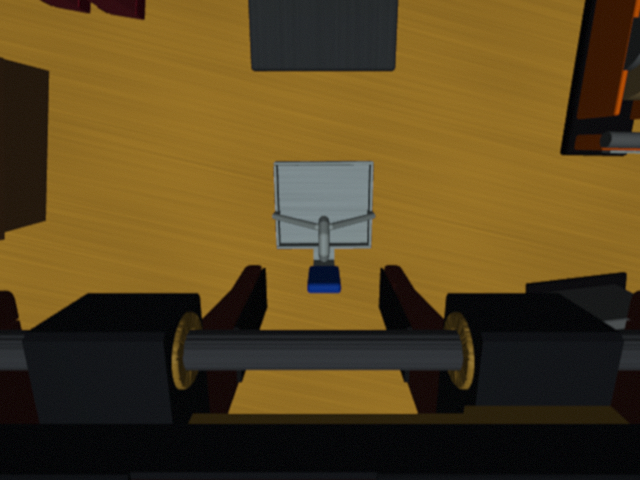

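View pics/c10.png

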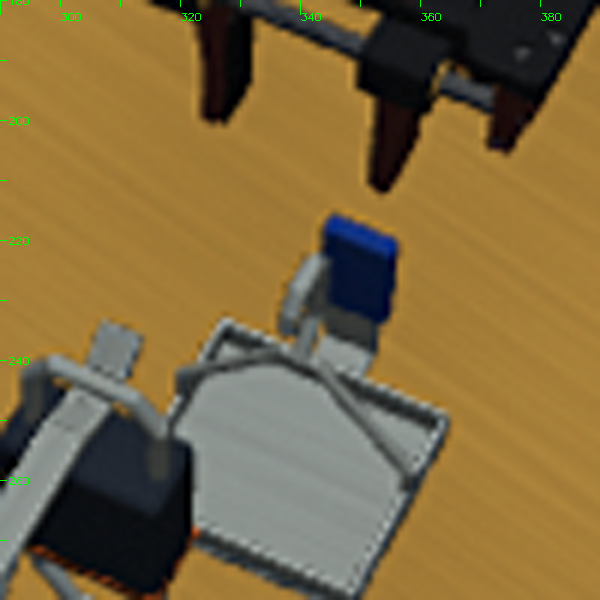

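The pan stands upright, let go, with tray corners at (275,161), (373,161), (372,247) and (276,247). That puts it 2 mm nearer than modelled. Now the tilted pose for the blue grip.

```bash
cat > g.py <<'E'
from h import *
yaw=.229; u=np.array([np.cos(yaw),np.sin(yaw),0]); t=.45
def tcp_for_grasp(G,back=0): 
    z=down(yaw,t).apply([0,0,1]); return np.array(G)+z*(.008-back)
PAN=np.array([.532,-.0065,0])
G=PAN-.0525*u+[0,0,.073]
E
python3 - <<'E'
from g import *
o=st()
for b in (.11,.06,0): p=tcp_for_grasp(G,b); print(p.round(4)); togo(o,p,down(yaw,t))
E
```

```text
t 16.48 p [ 0.5377 -0.0051  0.2443] q [4.000e-04 9.935e-01 1.142e-01 2.100e-03] F [-0.3  0.3 -0.1] gap 0.0528
[ 0.4377 -0.0285  0.1648]
offset [-103.1   -0.    79. ] rot [0.001 0.446 0.   ]
[ 0.4588 -0.0236  0.1198]
offset [-8.150e+01 -1.000e-01  1.241e+02] rot [0.001 0.446 0.   ]
[ 0.4843 -0.0176  0.0658]
offset [-5.570e+01 -1.000e-01  1.783e+02] rot [0.001 0.446 0.   ]
```

Call:
jog_arm --delta_rot '[[0,0.1,0],[0,0.25,0],[0,0.4,0],[0,0.446,0],[0,0.446,0]]' --offset '[[-40,0,0],[-80,0,10],[-103,0,40],[-103,0,70],[-103,0,78]]' --jaw '[70,70,70,70,70]'

```text
time: 17.1
ee_pos: [0.4355, -0.0287, 0.164]
tcp_rot: [-0.025, 0.969, 0.111, 0.22]
contact_force: [0.6, -0.4, 0.3]
finger_gap: 0.0617
```

Run:
```python
from g import *
o=st();print(np.round(o['joints'],2))
for b in (.11,0): p=tcp_for_grasp(G,b); togo(o,p,down(yaw,t))
d=capture('wrist');save(d,'w10')
hk=lambda p,L:[(p[0]+np.cos(yaw)*x-np.sin(yaw)*y,p[1]+np.sin(yaw)*x+np.cos(yaw)*y,z) for x,y,z in L]
L=[(-.0375,.05,.018),(-.0375,-.05,.018),(.0525,.05,.018),(.0525,-.05,.018),(-.0575,.015,.092),(-.0575,-.015,.092),(-.0575,.015,.04),(-.0575,-.015,.04)]
print(proj(d,hk(PAN,L)).round(1))
```

```text
t 17.1 p [ 0.4355 -0.0287  0.164 ] q [-0.0251  0.9689  0.1108  0.22  ] F [ 0.6 -0.4  0.3] gap 0.0617
[ 0.32  0.   -0.27  2.42 -0.4   0.31 -0.94]
offset [2.3 0.3 0.1] rot [ 0.001  0.003 -0.001]
offset [  2.7   0.2 110.1] rot [ 0.001  0.003 -0.001]
[[264.3 231.4]
 [380.7 231.3]
 [267.4 134.6]
 [377.4 134.5]
 [299.5 237.5]
 [345.5 237.4]
 [303.5 250.3]
 [341.5 250.2]]
```

View pics/w10.png

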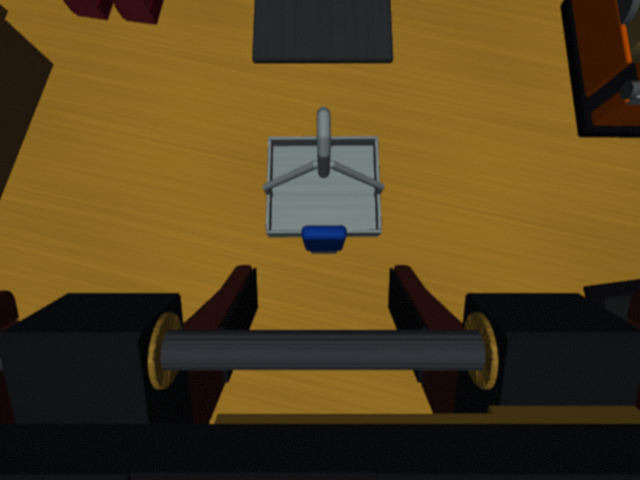

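The grip is at (303–346, 228–250) and the tray at (266–380, 137–235), 2–3 px nearer than the model. I'll take off 1.5 mm and approach.

Call:
jog_arm --delta_rot '[[0,0.003,0],[0,0.003,0],[0,0.003,0],[0,0.003,0],[0,0.003,0]]' --offset '[[1,0,35],[1,0,75],[1,0,100],[1,0,109],[1,0,109]]' --jaw '[70,70,70,70,70]'

```text
time: 17.77
ee_pos: [0.4894, -0.0185, 0.081]
tcp_rot: [-0.029, 0.97, 0.114, 0.211]
contact_force: [-0.8, 0.3, 0.4]
finger_gap: 0.0617
```

Run:
```python
from g import *
o=st();print(np.round(o['joints'],2))
p=tcp_for_grasp(G,0); togo(o,p,down(yaw,t))
d=capture('scene');save(d,'s11')
d=capture('wrist');save(d,'w11')
from crop import *
cv2.imwrite('pics/c11.png',np.hstack([crop('s11',290,150,100,130,4,''),crop('w11',230,200,180,130,4,'')[:,:400]]))
```

```text
t 17.77 p [ 0.4894 -0.0185  0.081 ] q [-0.0294  0.9704  0.1135  0.2111] F [-0.8  0.3  0.4] gap 0.0617
[ 0.03  0.27 -0.01  2.39 -1.03  0.13 -0.32]
offset [-10.7  -1.9  11.8] rot [-0.011  0.021  0.001]
```

View pics/c11.png

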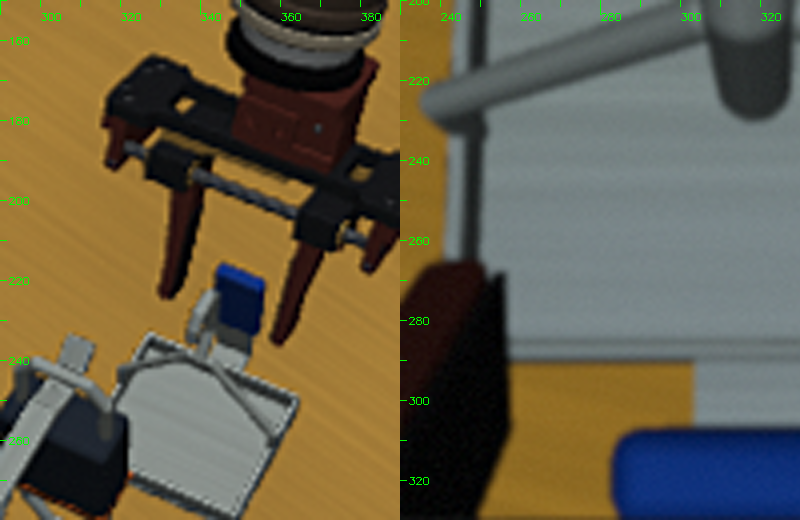

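View pics/w11.png

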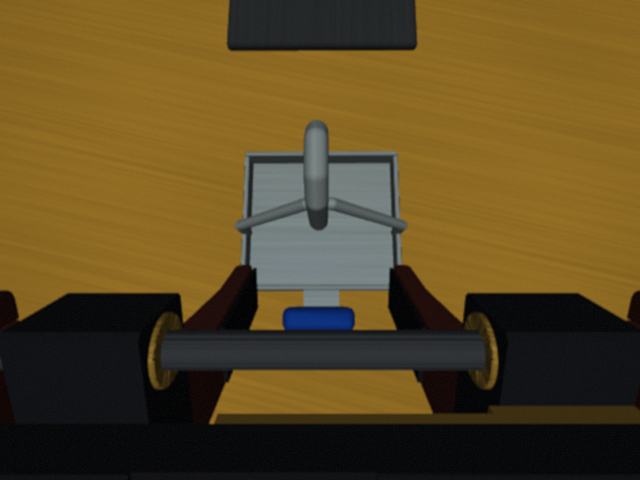

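The arm stopped at its limits (q6 = 0.13, q5 = -1.03) before reaching the grip. The tilt is too great this near the base. I'll back off and use less tilt.

```bash
sed -i 's/t=.45/t=.29/; s/\[.532,-.0065,0\]/[.5305,-.0068,0]/' g.py
python3 - <<'E'
from g import *
o=st();print(np.round(o['joints'],2))
for b in(.09,.0): p=tcp_for_grasp(G,b); togo(o,p,down(yaw,t))
E
```

```text
t 17.88 p [ 0.4884 -0.0192  0.0817] q [-0.0292  0.9705  0.1124  0.2115] F [-0.  -0.4  0.2] gap 0.0614
[ 0.03  0.26 -0.01  2.39 -1.03  0.13 -0.32]
offset [  0.   -3.3 -76.9] rot [-0.01 -0.14  0.  ]
offset [-12.6  -2.4  12.2] rot [-0.01 -0.14  0.  ]
```

Call:
jog_arm --delta_rot '[[0,0,0],[-0.005,-0.05,0],[-0.01,-0.1,0],[-0.01,-0.14,0],[-0.01,-0.14,0]]' --offset '[[0,0,-25],[0,-1,-50],[0,-2,-70],[0,-3,-77],[0,-3,-77]]' --jaw '[70,70,70,70,70]'

```text
time: 18.5
ee_pos: [0.4577, -0.0235, 0.1533]
tcp_rot: [-0.017, 0.983, 0.113, 0.145]
contact_force: [-0.1, 0.4, 0.3]
finger_gap: 0.0617
```

Run:
```python
from g import *
o=st();print(np.round(o['joints'],2))
for b in(.09,.03,.0): p=tcp_for_grasp(G,b); togo(o,p,down(yaw,t))
```

```text
t 18.5 p [ 0.4577 -0.0235  0.1533] q [-0.0171  0.9827  0.1134  0.1454] F [-0.1  0.4  0.3] gap 0.0617
[-0.57  0.08  0.61  2.32 -0.26  0.48 -1.09]
offset [-1.7  0.2  1.2] rot [-0.001 -0.004  0.001]
offset [-1.9  0.3 61.2] rot [-0.001 -0.004  0.001]
offset [-2.   0.3 91.2] rot [-0.001 -0.004  0.001]
```

Call:
jog_arm --delta_rot '[[0,0,0],[0,0,0],[0,0,0],[0,0,0]]' --offset '[[-2,0,25],[-2,0,50],[-2,0,60],[-2,0,60]]' --jaw '[70,70,70,70]'

```text
time: 19.0
ee_pos: [0.4718, -0.0207, 0.0942]
tcp_rot: [-0.017, 0.983, 0.112, 0.145]
contact_force: [0.0, -0.4, 0.6]
finger_gap: 0.0615
```

Run:
```python
from g import *
o=st();print(np.round(o['joints'],2))
for b in(.03,.0): p=tcp_for_grasp(G,b); togo(o,p,down(yaw,t))
```

```text
t 19.0 p [ 0.4718 -0.0207  0.0942] q [-0.0171  0.9829  0.1123  0.1446] F [ 0.  -0.4  0.6] gap 0.0615
[-0.43  0.24  0.48  2.35 -0.57  0.34 -0.8 ]
offset [ 1.4 -0.2  0.5] rot [-0.001 -0.002 -0.002]
offset [ 1.4 -0.2 30.5] rot [-0.001 -0.002 -0.002]
```

Call:
jog_arm --delta_rot '[[0,0,0],[0,0,0],[0,0,0],[0,0,0]]' --offset '[[1.4,0,12],[1.4,0,24],[1.4,0,26],[1.4,0,26]]' --jaw '[70,70,70,70]'

```text
time: 19.5
ee_pos: [0.4803, -0.0191, 0.0701]
tcp_rot: [-0.017, 0.983, 0.112, 0.145]
contact_force: [-0.8, -0.9, -0.2]
finger_gap: 0.0616
```

Run:
```python
from g import *
o=st();print(np.round(o['joints'],2))
for b in(.0,): p=tcp_for_grasp(G,b); togo(o,p,down(yaw,t))
d=capture('scene');save(d,'s12')
d=capture('wrist');save(d,'w12')
from crop import *
cv2.imwrite('pics/c12.png',np.hstack([crop('s12',290,150,100,130,4,''),crop('w12',230,200,180,130,4,'')[:,:400]]))
```

```text
t 19.5 p [ 0.4803 -0.0191  0.0701] q [-0.0172  0.983   0.1118  0.1448] F [-0.8 -0.9 -0.2] gap 0.0616
[-0.34  0.31  0.38  2.34 -0.69  0.29 -0.7 ]
offset [ 0.  -0.6  4.9] rot [-0.001 -0.003 -0.003]
```

View pics/c12.png

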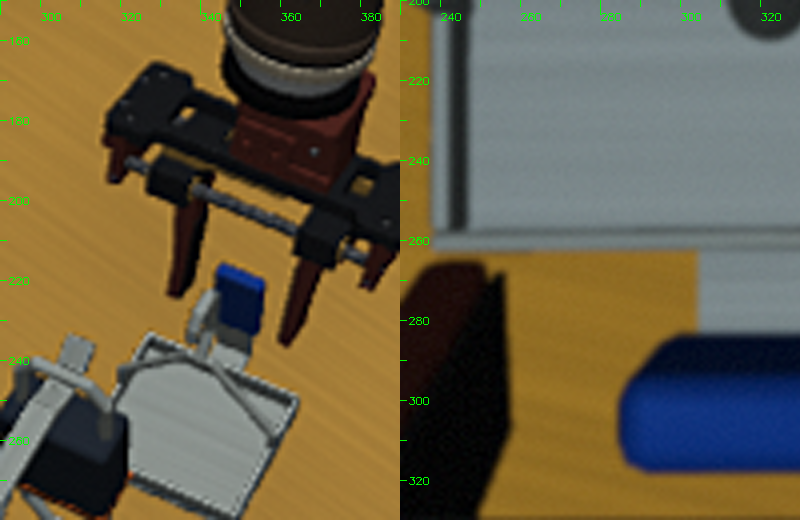

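Run:
```python
from g import *
o=st()
d=capture('wrist')
hk=lambda p,L:[(p[0]+np.cos(yaw)*x-np.sin(yaw)*y,p[1]+np.sin(yaw)*x+np.cos(yaw)*y,z) for x,y,z in L]
L=[(-.0375,.05,.018),(-.0375,-.05,.018),(-.0575,.015,.092),(-.0475,.015,.092),(-.0575,-.015,.092),(-.0475,.015,.04)]
print(proj(d,hk(PAN,L)).round(1))
r=rot(o); p=np.array(o['ee_pos'])
print('tip mid, grasp', proj(d,[p+r.apply([0,0,.011]),p-r.apply([0,0,.008])]))
c=p-r.apply([0,0,.008]); w=c-PAN; print('grasp pt in pan frame x',w@u,'z',c[2])
```

```text
t 19.6 p [ 0.4805 -0.0189  0.0702] q [-0.0171  0.9829  0.1121  0.145 ] F [-0.5 -0.  -0.4] gap 0.0613
[[235.7 263.3]
 [407.3 263. ]
 [281.2 321.2]
 [281.3 294.7]
 [360.1 321.1]
 [292.5 283.5]]
tip mid, grasp [[321.99945183 288.49440699]
 [321.91770911 305.81555275]]
grasp pt in pan frame x -0.053716977832727844 z 0.07787597035455132
```

View pics/w12.png

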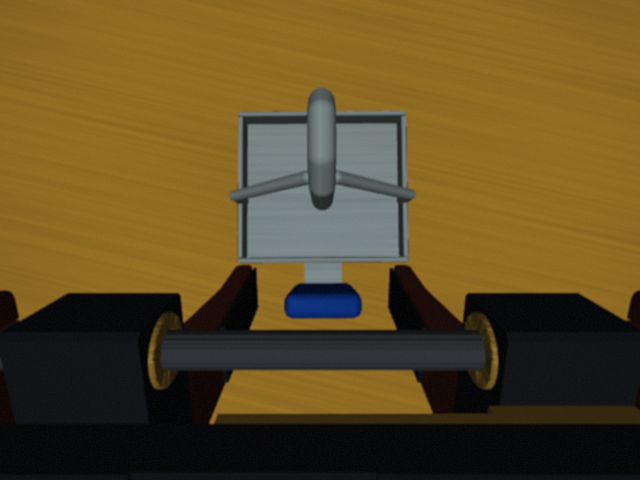

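The grip (285–361 px, rows 283–318) is centred between the pads and agrees with the model. Close and lift slightly.

Call:
jog_arm --delta_rot '[[0,0,0],[0,0,0],[0,0,0],[0,0,0],[0,0,0]]' --offset '[[0,0,0],[0,0,0],[0,0,0],[0,0,0],[0,0,0]]' --jaw '[20,20,20,20,20]' --squeeze 50

```text
time: 20.27
ee_pos: [0.4806, -0.0188, 0.0702]
tcp_rot: [-0.017, 0.983, 0.112, 0.145]
contact_force: [-0.1, -0.2, 1.4]
finger_gap: 0.03
```

Run:
```python
from g import *
o=st();print(np.round(o['joints'],2))
r=rot(o); print('up 52 in tool',r.inv().apply([0,0,52]).round(1),'fwd/mm',r.inv().apply(u).round(3))
```

```text
t 20.27 p [ 0.4806 -0.0188  0.0702] q [-0.0172  0.9829  0.1122  0.145 ] F [-0.1 -0.2  1.4] gap 0.03
[-0.34  0.31  0.38  2.34 -0.69  0.29 -0.7 ]
up 52 in tool [ 15.   -0.1 -49.8] fwd/mm [ 0.957 -0.001  0.289]
```

Call:
jog_arm --delta_rot '[[0,0,0],[0,0,0],[0,0,0],[0,0,0],[0,0,0]]' --offset '[[3,0,-10],[7.5,0,-25],[12,0,-40],[15,0,-50],[15,0,-50]]' --jaw '[20,20,20,20,20]'

```text
time: 20.9
ee_pos: [0.4805, -0.0186, 0.1227]
tcp_rot: [-0.017, 0.983, 0.113, 0.145]
contact_force: [-0.1, -0.1, -2.0]
finger_gap: 0.0294
```

Run:
```python
from g import *
o=st();print(np.round(o['joints'],2))
S=np.array([.6895,.0305,0]); hook=np.array(o['ee_pos'])+[.0499,.012,-.0702+.130]
print('hook',hook.round(4)); D=S+[0,0,.181]-hook; print('along u',D@u,'lat',D@np.array([-u[1],u[0],0]),'z',D[2])
d=capture('scene');save(d,'s13');d=capture('wrist');save(d,'w13')
SC=lambda L:[S+a*u+b*np.array([-u[1],u[0],0])+[0,0,c] for a,b,c in L]
print('low ring bottom/origin/ringtop in wrist',proj(d,SC([(0,0,.1575),(0,0,.202),(0,0,.3)])).round(1))
print('hook top, tip',proj(d,[hook+[0,0,.008],hook+.014*u-[0,0,.014]]).round(1))
from crop import *
cv2.imwrite('pics/c13.png',crop('s13',260,200,120,100,6,''))
```

```text
t 20.9 p [ 0.4805 -0.0186  0.1227] q [-0.0173  0.9828  0.1125  0.1452] F [-0.1 -0.1 -2. ] gap 0.0294
[-0.53  0.2   0.58  2.31 -0.46  0.42 -0.91]
hook [ 0.5304 -0.0066  0.1825]
along u 0.1633736908451539 lat 8.235231022319124e-06 z -0.0014766144244341417
low ring bottom/origin/ringtop in wrist [[  320.8  -271.4]
 [  319.6  -521.1]
 [  396.8 16200.7]]
hook top, tip [[320.1 131.5]
 [320.7 111.2]]
```

View pics/c13.png

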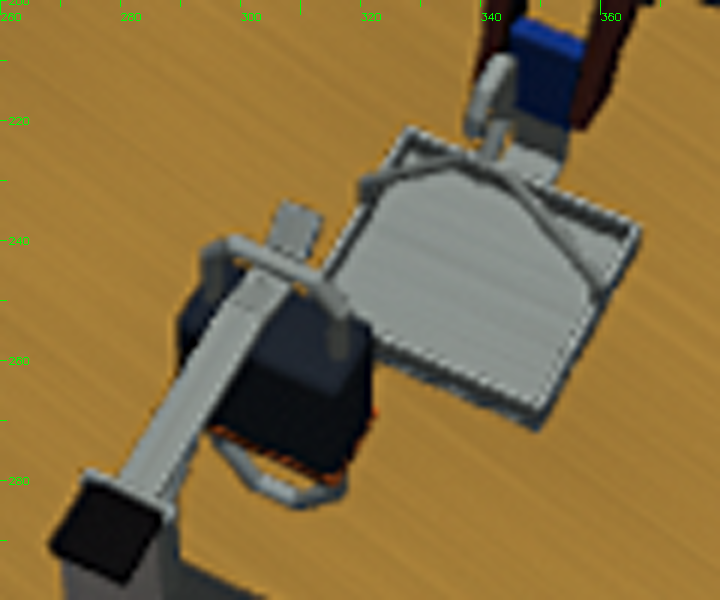

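View pics/w13.png

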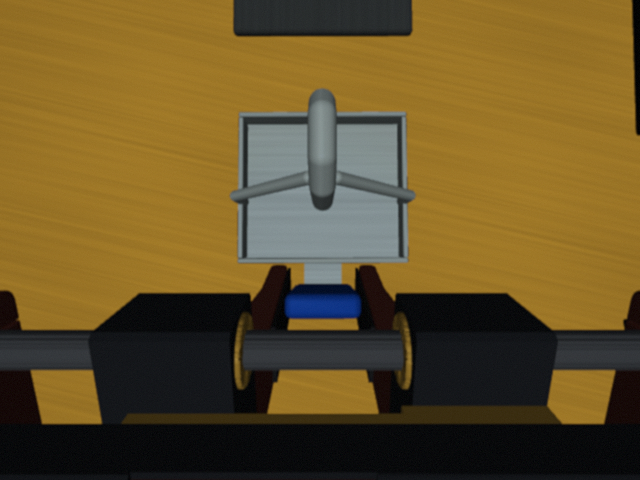

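Run:
```python
from g import *
from scipy.optimize import least_squares
d=capture('scene')
# picked pixels (crop /6 + 260,200), scale-local points
pk=[((-.015,0,-.048),None)]
sc=lambda a,b:(260+a/6,200+b/6)
loc=[(.015,-.029,0),(.015,.029,0),(0,-.0185,.086),(0,.0185,.086),(0,-.008,-.0495),(0,.008,-.0495)]
pix=[sc(208,428),sc(345,484),None,None,sc(258,492),sc(318,492)]
S0=np.array([.6895,.0305,.202])
def W(p,l):
    Rz=R.from_euler('z',p[2]).as_matrix(); return np.array([p[0],p[1],.202])+np.array(l)@Rz.T
p0=[.6895,.0305,.229]
L=[(.015,-.029,0),(.015,.029,0),(.015,.029,.066),(.015,-.029,.066),(-.015,.029,.066),(0,-.0105,.1015),(0,.0105,.1015),(0,0,-.048),(0,-.008,-.048),(0,.008,-.048)]
pr=proj(d,W(p0,L)); print(np.c_[(pr-[260,200])*6].round(0).tolist())
```

```text
[[181.0, 417.0], [339.0, 490.0], [340.0, 391.0], [174.0, 316.0], [384.0, 315.0], [247.0, 244.0], [309.0, 271.0], [282.0, 485.0], [261.0, 475.0], [303.0, 495.0]]
```

Call:
jog_arm --delta_rot '[[0,0,0],[0,0,0],[0,0,0],[0,0,0],[0,0,0]]' --offset '[[19,0,6],[43,0,13],[67,0,20],[86,0,26],[91,0,27.5]]' --jaw '[20,20,20,20,20]'

```text
time: 21.68
ee_pos: [0.5729, 0.0029, 0.1207]
tcp_rot: [-0.017, 0.983, 0.113, 0.144]
contact_force: [0.1, 0.5, -3.0]
finger_gap: 0.0299
```

```bash
cat > chk.py <<'E'
from g import *
import sys
n=sys.argv[1]
o=st();print(np.round(o['joints'],2))
r=rot(o); r0=R.from_quat([.983,.1125,.145,-.0172]); # x,y,z,w
S=np.array([.6895,.0305,0])
# hook rel TCP in tool frame from grasp moment
q0=R.from_quat([0.9829,.1122,.145,-.0172]); h=q0.inv().apply([.0499,.012,.0598]); hook=np.array(o['ee_pos'])+r.apply(h)
zp=r.apply(q0.inv().apply([0,0,1])); print('pan z axis',zp.round(3))
l=np.array([-u[1],u[0],0])
print('hook',hook.round(4)); D=S+[0,0,.1575]-hook; print('to ring: along u',round(D@u*1000,1),'lat',round(D@l*1000,1),'z',round(D[2]*1000,1))
print('tool per mm fwd',r.inv().apply(u).round(3),'left',r.inv().apply(l).round(3),'down',r.inv().apply([0,0,-1]).round(3))
d=capture('scene');save(d,'s'+n)
SC=lambda L:[S+a*u+b*l+[0,0,c] for a,b,c in L]
print('scene ring low',proj(d,SC([(0,0,.1575)])).round(1),'hook top',proj(d,[hook+[0,0,.008]]).round(1))
d=capture('wrist');save(d,'w'+n)
print('wrist ring low bottom, housing corners',proj(d,SC([(0,-.008,.1575),(0,.008,.1575),(-.015,.029,.202),(-.015,-.029,.202),(.015,.029,.202)])).round(1).tolist())
print('hook top, tip',proj(d,[hook+[0,0,.008],hook+.014*u-[0,0,.014]]).round(1).tolist())
from crop import *
cv2.imwrite(f'pics/cs{n}.png',crop('s'+n,260,200,100,100,6,''))
E
python3 chk.py 14
```

```text
t 21.68 p [0.5729 0.0029 0.1207] q [-0.017   0.983   0.1126  0.1438] F [ 0.1  0.5 -3. ] gap 0.0299
[-0.5   0.36  0.54  2.11 -0.53  0.49 -0.91]
pan z axis [0.002 0.001 1.   ]
hook [0.6229 0.015  0.1804]
to ring: along u 68.4 lat 0.0 z -22.9
tool per mm fwd [ 0.958 -0.001  0.287] left [-0.001 -1.     0.001] down [-0.287  0.001  0.958]
scene ring low [[307. 280.]] hook top [[322.4 246.2]]
wrist ring low bottom, housing corners [[342.6, -28.8], [297.6, -28.7], [194.5, -111.2], [442.8, -111.6], [196.5, -231.9]]
hook top, tip [[319.4, 132.7], [320.0, 112.1]]
```

View pics/cs14.png

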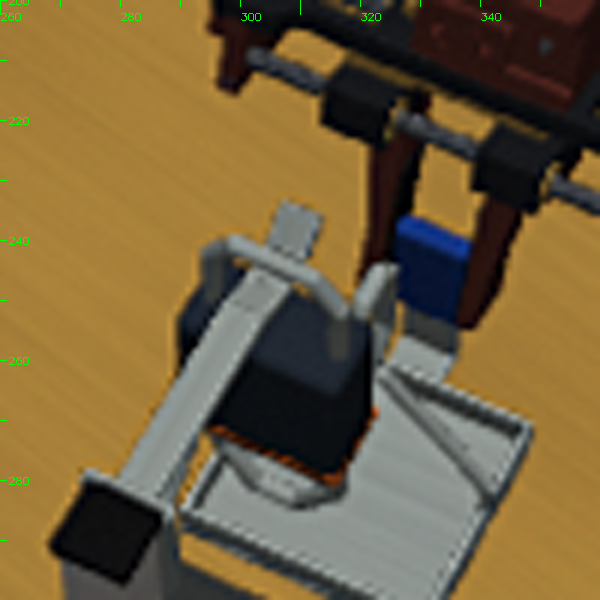

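View pics/w14.png

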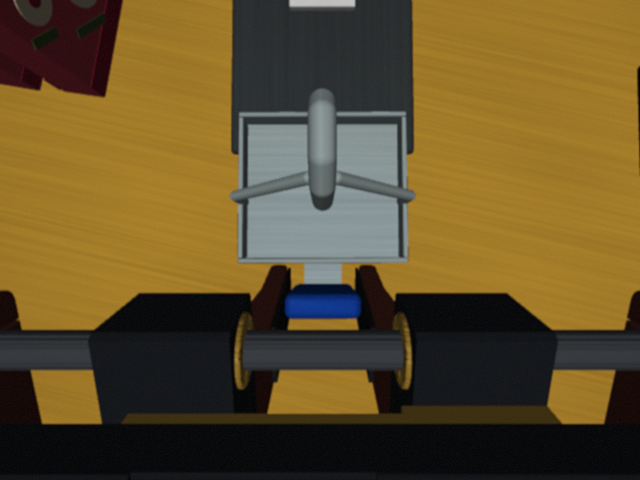

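Call:
jog_arm --delta_rot '[[0,0,0],[0,0,0],[0,0,0],[0,0,0]]' --offset '[[12,0,3.5],[25,0,7],[33,0,9.5],[33,0,9.5]]' --jaw '[20,20,20,20]'

```text
time: 22.28
ee_pos: [0.6061, 0.0105, 0.1211]
tcp_rot: [-0.017, 0.983, 0.113, 0.144]
contact_force: [-1.3, 0.8, -2.4]
finger_gap: 0.0297
```

```bash
python3 chk.py 15
```

```text
t 22.27 p [0.6061 0.0105 0.1211] q [-0.017   0.983   0.1126  0.1438] F [-1.3  0.8 -2.4] gap 0.0297
[-0.5   0.41  0.54  2.03 -0.54  0.53 -0.92]
pan z axis [0.002 0.001 1.   ]
hook [0.6562 0.0226 0.1808]
to ring: along u 34.3 lat 0.1 z -23.3
tool per mm fwd [ 0.958 -0.001  0.286] left [-0.001 -1.     0.001] down [-0.286  0.001  0.958]
scene ring low [[307. 280.]] hook top [[314.7 259.2]]
wrist ring low bottom, housing corners [[342.5, 63.7], [297.0, 63.8], [191.9, 29.2], [444.4, 28.8], [193.9, -95.9]]
hook top, tip [[319.2, 130.5], [319.9, 110.2]]
```

View pics/w15.png

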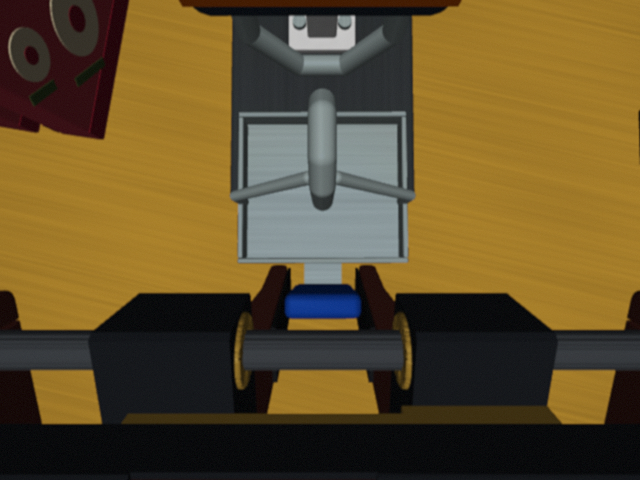

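View pics/cs15.png

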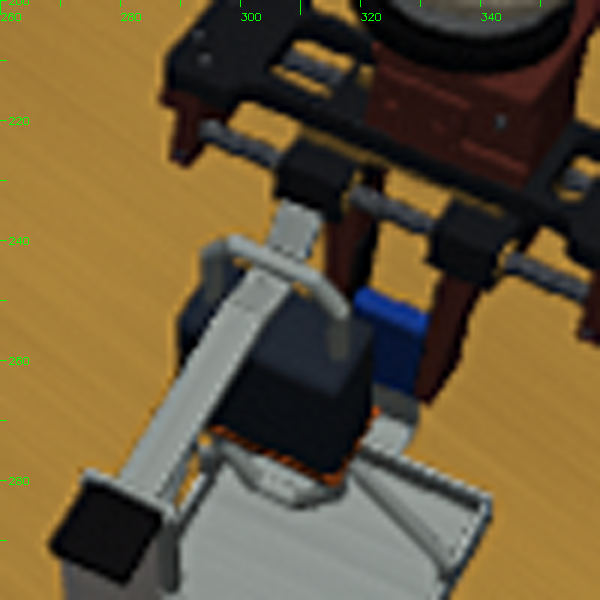

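The lower ring's bar is at columns 303–342 in row 65 and the hook is at column 321, so they are aligned sideways. I'll drive the tip in.

Call:
jog_arm --delta_rot '[[0,0,0],[0,0,0],[0,0,0],[0,0,0],[0,0,0]]' --offset '[[8,0,2.4],[16,0,4.8],[24,0,7],[32,0,9.2],[32,0,9.2]]' --jaw '[20,20,20,20,20]'

```text
time: 23.0
ee_pos: [0.6383, 0.018, 0.1212]
tcp_rot: [-0.017, 0.983, 0.113, 0.143]
contact_force: [-0.1, -1.8, -2.5]
finger_gap: 0.0295
```

```bash
python3 chk.py 16
```

```text
t 23.0 p [0.6383 0.018  0.1212] q [-0.0169  0.9831  0.1126  0.1435] F [-0.1 -1.8 -2.5] gap 0.0295
[-0.49  0.46  0.53  1.96 -0.55  0.56 -0.94]
pan z axis [0.003 0.001 1.   ]
hook [0.6884 0.03   0.1808]
to ring: along u 1.2 lat 0.2 z -23.3
tool per mm fwd [ 0.958 -0.001  0.286] left [-0.001 -1.     0.001] down [-0.286  0.001  0.958]
scene ring low [[307. 280.]] hook top [[307.1 272.1]]
wrist ring low bottom, housing corners [[342.6, 156.8], [296.6, 156.8], [189.4, 172.1], [446.2, 171.8], [191.4, 42.6]]
hook top, tip [[319.1, 130.8], [319.8, 110.4]]
```

View pics/w16.png

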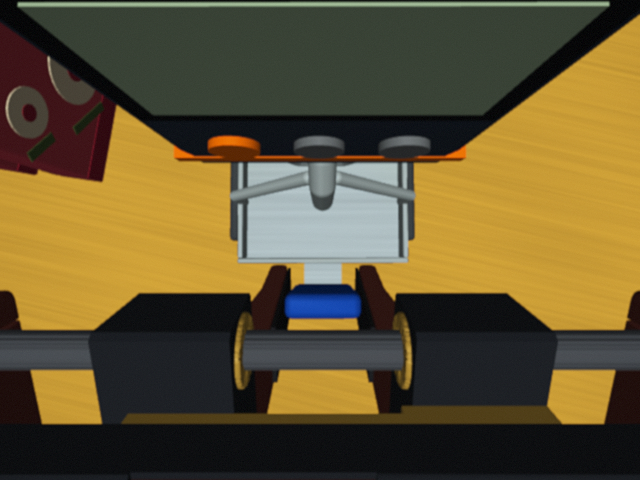

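View pics/cs16.png

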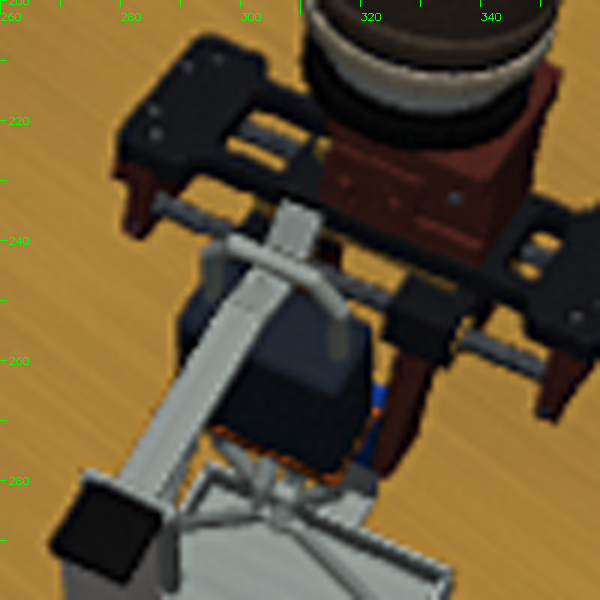

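In the scene the hook's tip crosses beyond the ring bar at about (306,285), so I'll move 1.5 mm on and lower.

Call:
jog_arm --delta_rot '[[0,0,0],[0,0,0],[0,0,0],[0,0,0],[0,0,0]]' --offset '[[1.5,0,0.5],[0,0,5],[-1.5,0,10],[-3,0,15],[-3,0,15]]' --jaw '[20,20,20,20,20]'

```text
time: 23.72
ee_pos: [0.6384, 0.0179, 0.1051]
tcp_rot: [-0.017, 0.983, 0.112, 0.143]
contact_force: [-0.3, -0.1, -2.8]
finger_gap: 0.03
```

```bash
python3 chk.py 17
```

```text
t 23.73 p [0.6384 0.0179 0.1051] q [-0.017   0.9833  0.1123  0.1426] F [-0.3 -0.1 -2.8] gap 0.03
[-0.47  0.48  0.51  1.97 -0.58  0.53 -0.91]
pan z axis [0.005 0.001 1.   ]
hook [0.6885 0.0299 0.1647]
to ring: along u 1.1 lat 0.3 z -7.2
tool per mm fwd [ 0.959 -0.001  0.284] left [-0.002 -1.     0.001] down [-0.284  0.001  0.959]
scene ring low [[307. 280.]] hook top [[307. 276.]]
wrist ring low bottom, housing corners [[344.9, 146.6], [292.5, 146.7], [157.9, 158.9], [473.9, 158.4], [160.8, 0.3]]
hook top, tip [[319.2, 134.3], [319.9, 113.3]]
```

View pics/cs17.png

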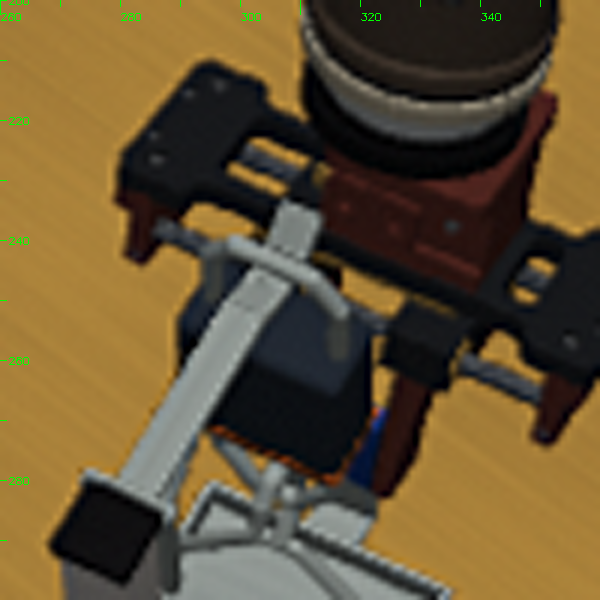

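View pics/w17.png

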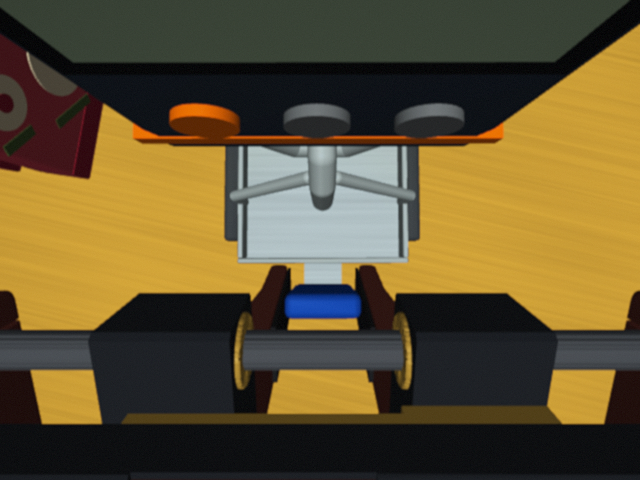

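Call:
jog_arm --delta_rot '[[0,0,0],[0,0,0],[0,0,0],[0,0,0],[0,0,0]]' --offset '[[-0.5,0,2],[-1,0,4],[-1.5,0,6],[-1.7,0,7],[-1.7,0,7]]' --jaw '[20,20,20,20,20]'

```text
time: 24.45
ee_pos: [0.6391, 0.0179, 0.0984]
tcp_rot: [-0.017, 0.983, 0.112, 0.143]
contact_force: [0.7, 0.7, -2.3]
finger_gap: 0.0295
```

```bash
python3 chk.py 18
```

```text
t 24.45 p [0.6391 0.0179 0.0984] q [-0.0169  0.9832  0.1122  0.1429] F [ 0.7  0.7 -2.3] gap 0.0295
[-0.46  0.49  0.5   1.97 -0.59  0.52 -0.9 ]
pan z axis [0.004 0.001 1.   ]
hook [0.6892 0.0299 0.158 ]
to ring: along u 0.4 lat 0.5 z -0.5
tool per mm fwd [ 0.959 -0.002  0.285] left [-0.002 -1.     0.001] down [-0.285  0.001  0.959]
scene ring low [[307. 280.]] hook top [[306.8 277.8]]
wrist ring low bottom, housing corners [[346.1, 141.5], [290.3, 141.6], [138.6, 151.4], [490.8, 150.8], [142.4, -24.8]]
hook top, tip [[319.5, 133.5], [320.1, 112.6]]
```

View pics/cs18.png

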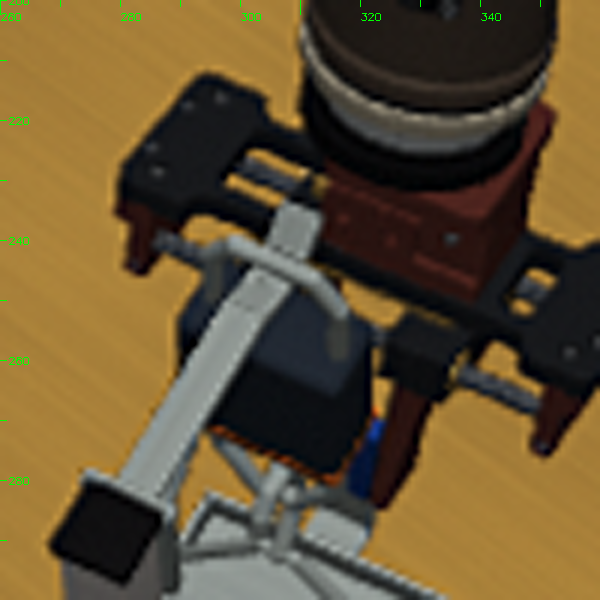

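Call:
jog_arm --delta_rot '[[0,0,0],[0,0,0],[0,0,0]]' --offset '[[-0.3,0,1],[-0.6,0,2],[-0.6,0,2]]' --jaw '[20,20,20]'

```text
time: 24.92
ee_pos: [0.6399, 0.0178, 0.0972]
tcp_rot: [-0.017, 0.983, 0.112, 0.144]
contact_force: [0.2, -0.6, 2.6]
finger_gap: 0.0296
```

The force turned from -2.5 to +2.6 N, so the pan's weight is on the ring. Let go gently.

Call:
jog_arm --delta_rot '[[0,0,0],[0,0,0],[0,0,0],[0,0,0],[0,0,0]]' --offset '[[0,0,0],[0,0,0],[0,0,0],[0,0,0],[0,0,0]]' --jaw '[38,42,50,60,60]'

```text
time: 25.55
ee_pos: [0.6399, 0.0179, 0.0971]
tcp_rot: [-0.017, 0.983, 0.112, 0.144]
contact_force: [1.8, -0.2, -0.2]
finger_gap: 0.0522
```

```bash
python3 chk.py 19
```

```text
t 25.55 p [0.6399 0.0179 0.0971] q [-0.0169  0.9831  0.1122  0.1439] F [ 1.8 -0.2 -0.2] gap 0.0522
[-0.46  0.49  0.49  1.97 -0.59  0.51 -0.9 ]
pan z axis [0.002 0.001 1.   ]
hook [0.69   0.0299 0.1568]
to ring: along u -0.3 lat 0.7 z 0.7
tool per mm fwd [ 0.958 -0.002  0.287] left [-0.002 -1.     0.   ] down [-0.287  0.001  0.958]
scene ring low [[307. 280.]] hook top [[306.6 278.3]]
wrist ring low bottom, housing corners [[345.6, 142.4], [289.1, 142.5], [133.2, 152.7], [493.4, 152.1], [137.3, -27.2]]
hook top, tip [[319.5, 133.0], [320.1, 112.3]]
```

View pics/cs19.png

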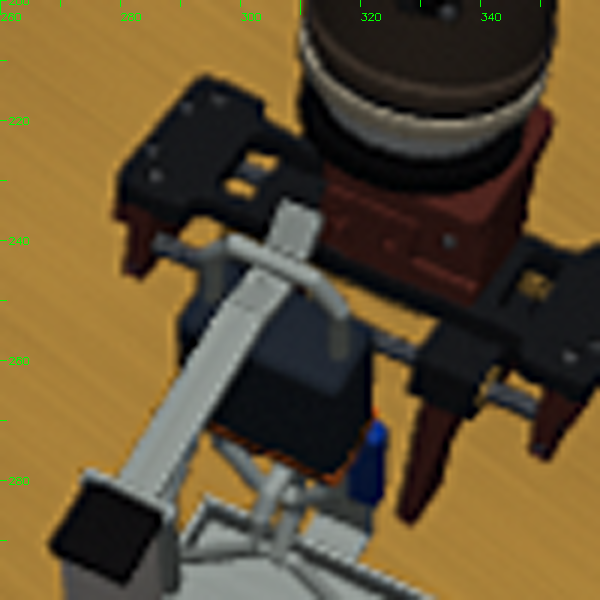

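View pics/w19.png

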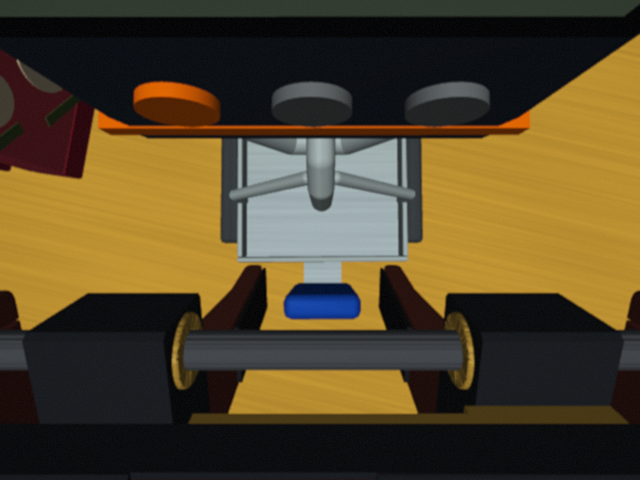

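The pan stays in place with the jaws open. I'll retreat along the tool axis, up and back.

Call:
jog_arm --delta_rot '[[0,0,0],[0,0,0],[0,0,0],[0,0,0],[0,0,0]]' --offset '[[-2,0,-12],[-10,0,-35],[-20,0,-60],[-45,0,-85],[-75,0,-100]]' --jaw '[60,60,60,60,60]'

```text
time: 26.28
ee_pos: [0.5416, -0.0052, 0.1729]
tcp_rot: [-0.017, 0.983, 0.112, 0.145]
contact_force: [1.1, 1.6, 0.6]
finger_gap: 0.0527
```

Call:
jog_arm --delta_rot '[[0,0,0],[0,0,0],[0,0,0],[0,0,0],[0,0,0]]' --offset '[[-30,0,0],[-60,0,0],[-80,0,0],[-80,0,0],[-80,0,0]]' --jaw '[60,60,60,60,60]'

```text
time: 26.9
ee_pos: [0.4681, -0.0223, 0.1507]
tcp_rot: [-0.017, 0.983, 0.112, 0.146]
contact_force: [0.4, 0.4, 0.8]
finger_gap: 0.0529
```

Run:
```python
from h import *
o=st()
d=capture('scene');save(d,'s20');T=capture('top');save(T,'t20')
w=capture('wrist');save(w,'w20')
from crop import *
cv2.imwrite('pics/c20.png',np.hstack([crop('s20',240,210,100,140,4,''),crop('t20',280,90,80,140,4,'')]))
yaw=.229;u=np.array([np.cos(yaw),np.sin(yaw),0]);l=np.array([-u[1],u[0],0]);S=np.array([.6895,.0305,0])
L=[S+a*u+b*l+[0,0,.0455] for a in(-.0375,.0525) for b in(-.05,.05)]
print(proj(d,L).round(1).tolist(),proj(T,L).round(1).tolist(), proj(w,L).round(1).tolist())
d2=capture('scene');print(np.abs(d2['pixels'].astype(int)-d['pixels']).max())
```

```text
t 26.9 p [ 0.4681 -0.0223  0.1507] q [-0.0172  0.9828  0.112   0.1458] F [0.4 0.4 0.8] gap 0.0529
[[295.2, 280.8], [335.7, 299.4], [275.5, 314.1], [317.1, 333.9]] [[344.5, 204.4], [305.5, 212.4], [337.1, 170.5], [298.5, 178.3]] [[387.2, 25.2], [253.6, 25.5], [386.0, -89.6], [254.5, -89.3]]
82
```

View pics/c20.png

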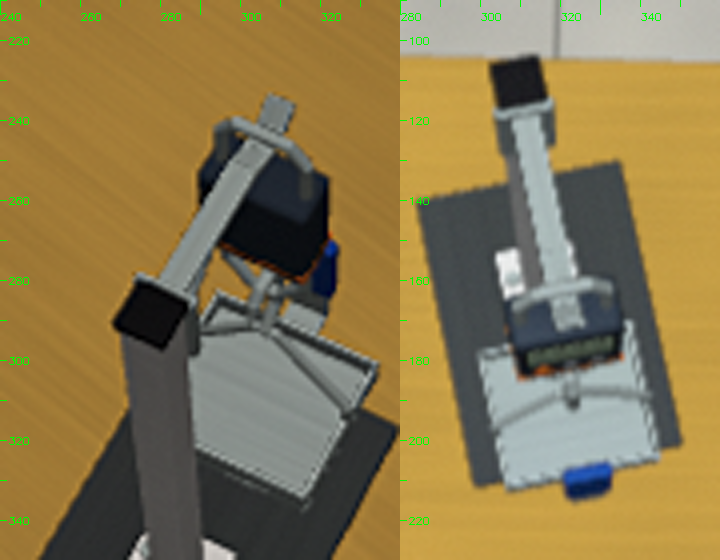

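View pics/w20.png

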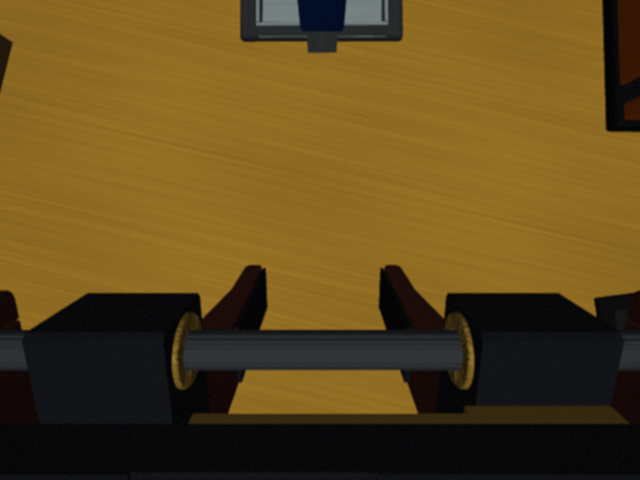

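Both views show the chain hanging: scene tray corners (334,302) and (316,334) against predicted (336,299) and (317,334). I'll let it settle and check for swing.

Call:
jog_arm --delta_rot '[[0,0,0],[0,0,0],[0,0,0],[0,0,0],[0,0,0]]' --offset '[[-10,0,-20],[-10,0,-20],[-10,0,-20],[-10,0,-20],[-10,0,-20]]' --jaw '[60,60,60,60,60]'

```text
time: 27.72
ee_pos: [0.4528, -0.0259, 0.166]
tcp_rot: [-0.017, 0.983, 0.112, 0.145]
contact_force: [-0.3, 0.2, 0.1]
finger_gap: 0.0527
```

Call:
jog_arm --delta_rot '[[0,0,0],[0,0,0],[0,0,0],[0,0,0],[0,0,0]]' --offset '[[0,0,0],[0,0,0],[0,0,0],[0,0,0],[0,0,0]]' --jaw '[60,60,60,60,60]'

```text
time: 28.35
ee_pos: [0.4528, -0.0259, 0.166]
tcp_rot: [-0.017, 0.983, 0.112, 0.145]
contact_force: [0.3, -0.0, -0.2]
finger_gap: 0.0528
```

Call:
jog_arm --delta_rot '[[0,0,0],[0,0,0],[0,0,0],[0,0,0],[0,0,0]]' --offset '[[0,0,0],[0,0,0],[0,0,0],[0,0,0],[0,0,0]]' --jaw '[60,60,60,60,60]'

```text
time: 28.98
ee_pos: [0.4528, -0.0259, 0.166]
tcp_rot: [-0.017, 0.983, 0.112, 0.145]
contact_force: [-0.3, -0.4, -0.2]
finger_gap: 0.0526
```

Run:
```python
from h import *
o=st()
f=[]
for i in range(6):
    d=capture('scene'); f.append(cv2.GaussianBlur(d['pixels'][240:345,290:345],(5,5),0).astype(int))
print([int(np.abs(x-f[0]).max()) for x in f])
save(d,'s21')
for k in ['pack_a','tape']: print(k,[(np.round(x['position'],3),round(x['conf'],2)) for x in spot_in(d,k)][:3])
from crop import *
cv2.imwrite('pics/c21.png',crop('s21',240,210,120,140,5,''))
```

```text
t 28.98 p [ 0.4528 -0.0259  0.166 ] q [-0.0167  0.9829  0.1122  0.1448] F [-0.3 -0.4 -0.2] gap 0.0526
[0, 6, 6, 5, 1, 5]
pack_a [(array([0.753, 0.228, 0.11 ]), 0.81), (array([0.688, 0.034, 0.03 ]), 0.68), (array([0.756, 0.275, 0.108]), 0.6)]
tape [(array([ 0.741, -0.232,  0.059]), 0.62)]
```

View pics/c21.png

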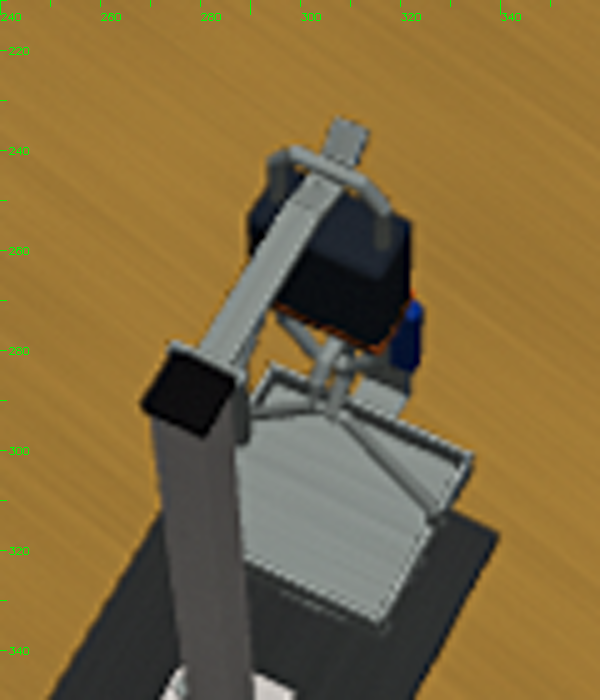

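The chain is at rest, with only image noise between frames over 0.3 s. The packs and tape read as they did at the start. Handing in.

```bash
python3 -c "
from station import sign_off
print(sign_off())"
```

```text
the job is handed in; nothing more can be done
None
```

I handed the job in at about 29 s of the 72 s allowed. The scale hangs by its top ring on the stand's hook, and the pan hangs by its hook in the scale's lower ring. Before that, the pan was lifted out of the carton, stood on the free table, let go, and taken again by its blue grip.

- **Rest:** in the last pictures the tray's corners were within about 3 px (a few mm) of where the model puts a hanging pan. Six frames over 0.3 s differed only by image noise.
- **Contact:** the gripper was open and well clear of everything, with no contact force on the tool.
- **Packs and tape:** the detector placed them within about 3 mm of their first readings. It also reported one false "gift pack" at the hanging pan, which I disregarded.

- **First try at the grip:** at a 26° lean the arm stopped at two joint limits before reaching the grip. I backed off and took it at about 17°, near the low end of the 15–45° range.
- **Scale position:** during insertion, one wrist view showed the housing's lower edge about 17 px (roughly 4 mm) from where the model put it. The pan still seated, with its weight coming onto the ring.

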